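# Open the repair shop's dial-lock strongbox

## Task

Open the strongbox on the bench: its dial has just been cleared, so from where it stands turn it anticlockwise to 14, then clockwise past 14 once and on to 9 (one full turn and five divisions), then anticlockwise, slowly, past the point where it picks up the bolt and on until it stops firmly with the bolt fully drawn; feel for that stop and do not wrench the dial against it. Then raise the lid by its bar handle to about 60 degrees, let go and leave it standing open, with the things beside the box left where they are.

Things in the scene. Friction and masses are not known exactly. Their poses are not given: they have to be found in the camera images.
- strongbox: Grey steel strongbox fixed on the bench, tub 220 mm deep (x) by 300 mm wide (y) by 115 mm high. Origin at the centre of its underside; +x points from its front (the handle side, towards the robot) to its hinges, z up. With its 10 mm lid it is 127 mm high; the dial's scale flange lies 139 mm and the knob's top 173 mm above the bench.
- dial_grip (a point): On the vertical axis of the black dial knob at gripping height: 23 mm above the scale flange, 11 mm below the knob's top. The knob is a fluted round, 38 mm across and 34 mm tall, in the middle of a flange 80 mm across that turns with it, on the lid's top. Nothing else stands up within 100 mm of it.
- dial (a joint): Turn of the dial in rad, unwrapped, growing anticlockwise seen from above; number at the index = value x 40 / (2 pi), modulo 40 (0.157 rad a number). Starts at 0 to 1.3; the 14 is at 2.199, the 9 a full turn lower at -4.869. Turns with about 0.07 N m and stays where left. Stop within half a number of each number; an overshoot cannot be undone by turning back.
- dial_zero (a point): The 0 mark on the dial's flange, 38 mm from the axis. The scale has 40 numbers (0 to 39, long marks every 5; 0, 10, 20 and 30 written) that grow clockwise round the flange, so turning anticlockwise brings growing numbers to the index.
- index_mark (a point): Red index mark on the fixed ring round the dial, 44 mm from the dial's axis in the box's +x direction (the hinge side). Numbers are read here.
- dial_knob: The dial with its spindle; origin on its axis at the lid's top, 35 mm below dial_grip, z along the axis. The numbers are true, but the cam that draws the bolt is worn slack on the spindle and stands up to 0.3 rad ahead or behind, differently each time, so the final stop has no fixed number and has to be felt.
- lock_case: Lock under the lid, origin below the dial at the lid's underside; its 12.5 mm bolt holds the lid. Last turn anticlockwise from 9: free for 0.9 rad, then draws the bolt (0.1 to 0.15 N m) for 0.57 rad to a firm stop 1.45 rad from 9 (-3.42), all give or take 0.3. The lid is free only in the last 0.05 rad. Over 25 N between cam and lock (0.5 N m at the dial) damages it. No load by 1.8 rad: number missed.
- lid (a joint): Opening of the lid in rad: 0 shut, 1.35 fully open. With the bolt not fully drawn it lifts only 0.02 or so. Stiff hinge (1.5 N m friction): it stays where it is left; lifting at the handle takes about 10 N.
- lid_hinge (a point): Middle of the lid's hinge line, along the box's y at the back edge, 117 mm above the bench. The lid swings up about it: the handle goes up and away from the robot.
- lid_handle (a point): Middle of the steel bar handle in front of the lid's front edge, along the box's y: round, 12 mm thick, 96 mm free between its two stubs, 261 mm from the hinge line, 122 mm above the bench when shut. Its centre line stands 35 mm off the lid's edge (29 mm clear for a finger); free below.
- screwdriver: Bystander: red-handled screwdriver 190 mm long lying to the right of the box. Origin under its middle.
- cleaner: Bystander: white bottle with green cap, 48 mm across, 130 mm tall, standing to the left of the box. Origin at the centre of its foot.
- multimeter: Bystander: grey hand multimeter, 150 by 75 mm and 34 mm thick, lying on its back to the left of the box near its front. Origin under its middle.

How it is judged:
By the outcome, as a careful person would: the job done as asked, in the order asked, and still so for the second after the job is handed in, with the robot touching nothing.
It also fails if it takes over 72 s, if anything falls off the work surface, if the arm or the gripper's body presses on something with over 40 N, if the wrist force passes 120 N, or if a joint passes its speed limit or range.

## Robot

A 6-joint arm with a two-finger parallel gripper is mounted at the origin on the work surface. World frame = base frame: x ahead of the robot, y to its left, z up, the work surface at z = 0. Lengths are in m, angles in rad, forces in N, time in s.
With the tool pointing down it reaches from about 0.375 to 0.9 m from the base axis. Payload 3.1 kg.
Tool frame: the origin (TCP) lies between the finger pads; the fingertips stand 25 mm ahead of it and the grasp point (between the pads) lies 6 mm ahead of it; y points along the fingers, x is the direction in which the jaws open and shut, and the axes are right-handed (so a half turn about y gives the same grasp; the last joint's range is limited). The gripper opens to 87 mm and grips with 3 to 60 N. Pads are 19 mm wide; open, the fingers measure 117 mm over their backs; the gripper's body (75 mm by 190 mm) begins 51 mm behind the grasp point.
Start: joints at [1.165, 0.527, 1.433, -0, 1.181, -0.178], TCP at [0.141, 0.609, 0.208] pointing down, gripper open.
Joint ranges: [-3.08, 3.08], [-0.75, 2.2], [0.22, 2.44], [-1.43, 4.57], [0, 2.65], [-2.85, 2.85]. Speed limits (rad/s): [2.79, 2.79, 3.14, 3.14, 3.14, 3.14].

## Interface

Orientations are given as a unit quaternion [x, y, z, w].
In Python, from rig import robot gives the robot as it stands.
- The arm moves only by the tool carry_out, never from a script. Its argument "moves" is a list of rows, each a list of 7 numbers: the opening, from 0 (shut) to 1 (fully open), then the shift along the tool's x, y, z in cm, then the turn, a rotation vector about the tool's x, y, z in rad. In form: [[grip, x, y, z, rx, ry, rz], ...]. A call has 1 to 20 rows; each row is the pose to reach, as a shift and turn from the pose commanded when the call began, along the tool's axes at that moment; what a row does not reach only later rows make up. A row lasts 1/10 s, in which the tool goes at most 50 mm and 8.59 degrees, less where a joint would pass 70% of its speed; a pose out of reach is approached as far as the arm can. A call with a gripper value outside its range is refused whole. The fingers move at their own pace and stop on an object; "force" is the grip in N (left out, the last holds). Time passes only in rows, so rows that repeat a pose let the fingers close. It gives the time, the measured TCP pose, the force and the opening at its end, in the units of the state.
- robot.get_obs(): the state, without advancing time (a new reading comes with each control period).
- robot.camera(name): name is "scene" or "top" or "wrist"; returns the picture (420x560x3 uint8, red, green, blue); there is no depth.
- robot.camera_params(name): a dict with "fx", "fy", "cx", "cy" (pixels), "extrinsics" (4x4, takes a point from camera to world coordinates); the wrist camera has in their place "mount" (4x4, takes a point from camera to tool coordinates, whose origin is the TCP and whose axes are the tool frame's). Camera axes: x right, y down, z forward; pixel columns grow to the right and rows downward; lengths in m; the calibration is good to about 2 mm. A picture is of the moment at which its call begins: read the wrist's pose just before it. camera_params takes no time and is no camera call.
- robot.hand_in(): hands the job in, once; it reports no verdict.
The state is a dict: "time": time; "q": joint angles; "joint_velocities": joint speeds; "joint_torque": joint torques, N m; "position": TCP position; "tool_rot": TCP orientation; "ft_force": force on the tool from outside, world axes, zero at the start; "moment": the same for the moment, N m; "grip_width": finger opening in m.
Only numpy, scipy, OpenCV 4.12 (cv2) and the standard library are available. Lean on these libraries where they do the work, as an engineer would, in place of code of your own. Each camera call takes 0.05 s, during which the arm holds its last target.

## Working session

There is one attempt and no reset: what is moved stays moved. The work goes in short steps, Python scripts to look and compute and a tool call to move; the robot and the scene stay as the last step left them, time stands still between calls to the robot, and variables do not carry over. Pictures are saved under pics/ and viewed, and the job is handed in when it is done.

Besides the shell and the picture viewer there is one more tool, called in YAML: its name, and indented under it one key for each argument. carry_out: Moves the arm, as the interface text tells. Its arguments: {"type":"object","properties":{"moves":{"type":"array"},"force":{"type":"number"}},"required":["moves"]}

```bash
ls; mkdir -p pics; python3 - <<'E'
from rig import robot
import cv2
o=robot.get_obs();print(o)
for n in ["scene","top","wrist"]:
    p=robot.camera_params(n);print(n,p)
for n in ["scene","top"]:
    cv2.imwrite(f"pics/{n}0.png",robot.camera(n)[:,:,::-1])
E
```

```text
pics
{'time': 0.0, 'q': array([ 1.16450937e+00,  5.28452767e-01,  1.43389768e+00,  4.65370835e-06,
        1.18142994e+00, -1.78510246e-01]), 'joint_velocities': array([-4.93702541e-04, -5.05334419e-04,  1.35527176e-03,  2.37541619e-05,
        1.21029464e-03, -3.69893358e-04]), 'joint_torque': array([ 1.04007500e-03, -4.40048504e+01, -1.76588416e+01,  6.33240142e-02,
        5.81604440e-02, -1.65644879e-04]), 'position': array([0.14079909, 0.60814241, 0.2072814 ]), 'tool_rot': array([ 0.55394681,  0.43925686, -0.44062105, -0.55321735]), 'ft_force': array([ 0.33894591, -0.10992341,  0.31419097]), 'moment': array([-0.01414462,  0.03419404,  0.02099837]), 'grip_width': 0.08692986215379257}
scene {'fx': 431.2271840236179, 'fy': 431.2271840236179, 'cx': 276.18896714026505, 'cy': 208.42415116568637, 'extrinsics': array([[ 0.86635224,  0.37675996, -0.32785016,  0.93468731],
       [ 0.49919632, -0.63301645,  0.59168675, -0.55213079],
       [ 0.01538933, -0.67627073, -0.73649241,  0.8368524 ],
       [ 0.        ,  0.        ,  0.        ,  1.        ]])}
top {'fx': 391.9412174265572, 'fy': 391.9412174265572, 'cx': 285.06484889131497, 'cy': 204.6729731439173, 'extrinsics': array([[-0.00336186, -0.99022156,  0.1394631 ,  0.4656452 ],
       [-0.99994225,  0.00475249,  0.00963948,  0.0456232 ],
       [-0.01020802, -0.13942264, -0.99018035,  0.96758922],
       [ 0.        ,  0.        ,  0.        ,  1.        ]])}
wrist {'fx': 321.18571772960047, 'fy': 321.18571772960047, 'cx': 277.33524573845415, 'cy': 205.92046606413933, 'mount': array([[ 9.99999719e-01,  7.20600474e-04, -2.05499937e-04,
        -8.35430992e-05],
       [ 4.14152817e-04, -3.02956165e-01,  9.53004402e-01,
        -1.75604099e-01],
       [ 6.24477952e-04, -9.53004220e-01, -3.02956378e-01,
         8.47041594e-02],
       [ 0.00000000e+00,  0.00000000e+00,  0.00000000e+00,
         1.00000000e+00]])}
```

View pics.

View pics/scene0.png

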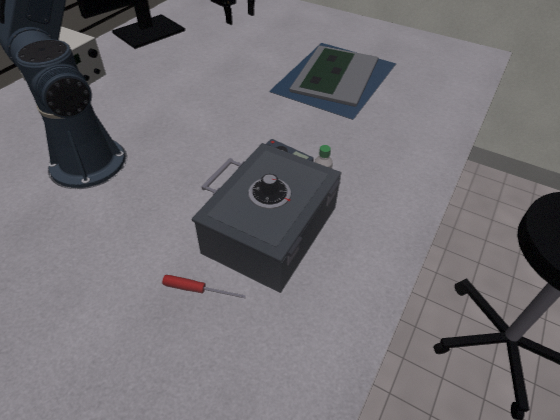

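View pics/top0.png

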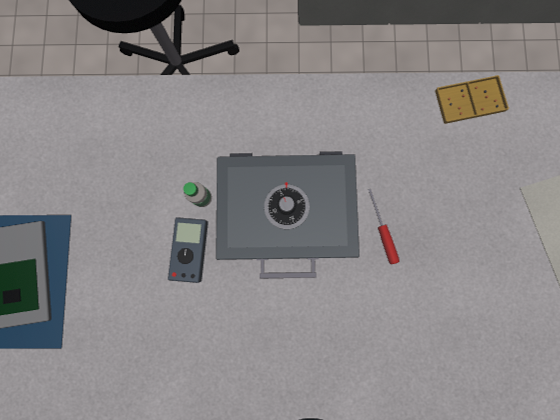

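```bash
python3 - <<'E'
from rig import robot
from scipy.spatial.transform import Rotation as R
print(R.from_quat(robot.get_obs()['tool_rot']).as_matrix().round(3))
E
```

```text
[[ 0.226 -0.001 -0.974]
 [ 0.974 -0.002  0.226]
 [-0.002 -1.     0.   ]]
```

```bash
cat > h.py <<'E'
import numpy as np,cv2
from rig import robot
from scipy.spatial.transform import Rotation as R
def ray(name,u,v,z,obs=None):
    p=robot.camera_params(name)
    d=np.array([(u-p['cx'])/p['fx'],(v-p['cy'])/p['fy'],1])
    if name=='wrist':
        T=np.eye(4);T[:3,:3]=R.from_quat(obs['tool_rot']).as_matrix();T[:3,3]=obs['position'];E=T@p['mount']
    else: E=p['extrinsics']
    d=E[:3,:3]@d;o=E[:3,3]
    return o+d*(z-o[2])/d[2]
E
python3 - <<'E'
from h import *
im=cv2.imread('pics/top0.png')
c=im[150:290,210:365];cv2.imwrite('pics/top0z.png',cv2.resize(c,None,fx=5,fy=4.2*5/5,interpolation=cv2.INTER_CUBIC)[:600])
d=im[178:232,258:318];cv2.imwrite('pics/dialz.png',cv2.resize(d,None,fx=11,fy=11,interpolation=cv2.INTER_CUBIC))
E
```

```text
(no output)
```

View pics/top0z.png

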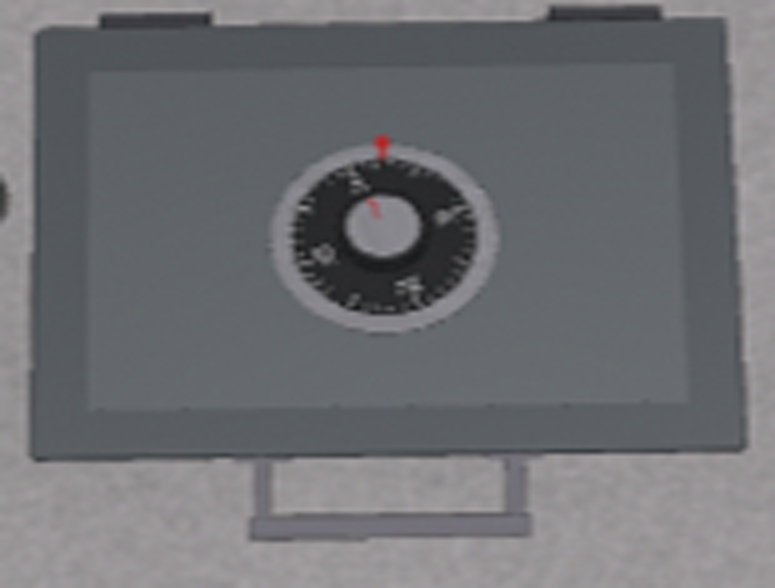

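View pics/dialz.png

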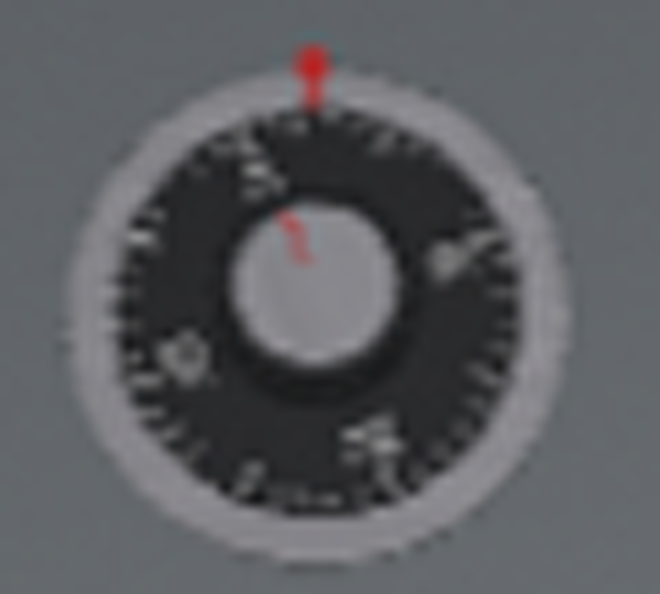

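```bash
python3 - <<'E'
from h import *
im=cv2.imread('pics/top0.png').astype(int)
b,g,r=im[...,0],im[...,1],im[...,2]
# gray ring/knob mask near dial
def mean(mask): ys,xs=np.where(mask);return xs.mean(),ys.mean(),len(xs)
win=np.zeros(im.shape[:2],bool);win[180:230,260:315]=1
red=(r-g>50)&win
n,l,s,c=cv2.connectedComponentsWithStats(red.astype(np.uint8))
print(s[1:],c[1:])
dark=((im.max(2)<70)&win).astype(np.uint8)
cs,_=cv2.findContours(dark,cv2.RETR_EXTERNAL,cv2.CHAIN_APPROX_NONE);k=max(cs,key=len);e=cv2.fitEllipse(cv2.convexHull(k));print('flange',e)
print('flange c',ray('top',*e[0],.139))
# edges left/right
u,v=e[0];
for du,dv in((e[1][0]/2,0),(-e[1][0]/2,0)):print(ray('top',u+du,v+dv,.139))
print('knobtop',ray('top',258+316/11,178+285/11,.173))
print('index',ray('top',258+312.5/11,178+85/11,.135))
for p in((217,159),(357,157),(359,257),(216.5,259)):print('lid',ray('top',*p,.127))
for p in((261,274.5),(316,274.5),(288,274.7)):print('handle',ray('top',*p,.122))
E
```

```text
[[285 182   3   6  11]
 [284 198   1   1   1]] [[285.90909091 183.90909091]
 [284.         198.        ]]
flange ((286.2018127441406, 206.0716094970703), (35.83354568481445, 36.28653335571289), 12.067319869995117)
flange c [0.5793232  0.05127345 0.139     ]
[0.57914121 0.0130585  0.139     ]
[0.57950536 0.08952442 0.139     ]
knobtop [0.57912347 0.04994867 0.173     ]
index [0.62422369 0.05068595 0.135     ]
lid [0.68651208 0.20362829 0.127     ]
lid [ 0.68916802 -0.10477455  0.127     ]
lid [ 0.47115677 -0.10270872  0.127     ]
lid [0.46797787 0.2001283  0.127     ]
handle [0.43501465 0.10554323 0.122     ]
handle [ 0.43466514 -0.01134511  0.122     ]
handle [0.43442422 0.0481223  0.122     ]
```

carry_out:
  moves:
    - [1, -1, -1, -1.2, 0, 0, 0]
    - [1, -3, -2, -4, 0, 0.02, 0]
    - [1, -5.5, -2.5, -7, 0, 0.04, 0]
    - [1, -8, -2.5, -10, 0, 0.06, 0]
    - [1, -10.7, -2.5, -13.4, 0, 0.08, 0]
    - [1, -13.5, -2.5, -16.8, 0, 0.1, 0]
    - [1, -16.2, -2.5, -20.2, 0, 0.12, 0]
    - [1, -19, -2.5, -23.6, 0, 0.14, 0]
    - [1, -21.7, -2.5, -27, 0, 0.16, 0]
    - [1, -24.5, -2.5, -30.5, 0, 0.18, 0]
    - [1, -27.2, -2.5, -34, 0, 0.2, 0]
    - [1, -30, -2.5, -37.4, 0, 0.21, 0]
    - [1, -32.7, -2.5, -40.8, 0, 0.22, 0]
    - [1, -35.5, -2.5, -44.2, 0, 0.24, 0]
    - [1, -38.2, -2.5, -47.6, 0, 0.26, 0]
    - [1, -40.8, -2.5, -50.8, 0, 0.28, 0]
    - [1, -42.8, -2.5, -53.3, 0, 0.29, 0]
    - [1, -44, -2.5, -54.8, 0, 0.29, 0]
    - [1, -44.4, -2.5, -55.3, 0, 0.29, 0]
    - [1, -44.4, -2.5, -55.3, 0, 0.29, 0]

```text
time: 2.1
position: [0.5791, 0.0512, 0.2333]
tool_rot: [-0.611, -0.355, 0.355, 0.612]
ft_force: [-0.2, 0.6, -0.0]
grip_width: 0.0872
```

```bash
python3 - <<'E'
from h import *
o=robot.get_obs();print(o['time'],o['position'],o['q'],o['ft_force'],o['moment'])
np.savez('o1.npz',**o)
im=robot.camera('wrist')[:,:,::-1];cv2.imwrite('pics/w1.png',im)
E
```

```text
2.1 [0.57910798 0.05118882 0.23326092] [-1.04124242e-01  4.40737588e-01  1.51547138e+00  3.43648679e-04
  1.18621205e+00 -1.15648609e+00] [-0.22995041  0.562303   -0.00453899] [-0.09762892 -0.02162773  0.02551823]
```

View pics/w1.png

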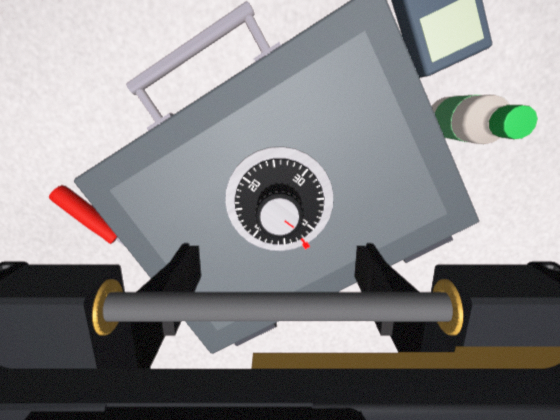

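```bash
python3 - <<'E'
from h import *
o=dict(np.load('o1.npz'))
im=cv2.imread('pics/w1.png')
# rectify: world-aligned patch at z=.139, centred .579,.051, 0.2mm/px
p=robot.camera_params('wrist');T=np.eye(4);T[:3,:3]=R.from_quat(o['tool_rot']).as_matrix();T[:3,3]=o['position'];E=np.linalg.inv(T@p['mount'])
def proj(X): c=E[:3,:3]@X+E[:3,3];return [p['fx']*c[0]/c[2]+p['cx'],p['fy']*c[1]/c[2]+p['cy']]
cx,cy=.579,.051
def rect(z,s=.0002,n=600):
    # col right = -y world, row down = -x world
    src=[];dst=[]
    for a,b in((-1,-1),(-1,1),(1,1),(1,-1)):
        h=n*s/2; src.append(proj(np.array([cx-a*h,cy-b*h,z])));dst.append([n/2+b*n/2,n/2+a*n/2])
    H=cv2.getPerspectiveTransform(np.float32(src),np.float32(dst));return cv2.warpPerspective(im,H,(n,n),flags=cv2.INTER_CUBIC)
r=rect(.139);cv2.imwrite('pics/r1.png',r)
def w(z,mask):pass
b,g,rr=[r[...,i].astype(int) for i in range(3)]
red=((rr-g)>60).astype(np.uint8)
n,l,s,c=cv2.connectedComponentsWithStats(red)
for i in range(1,n):
    if s[i][4]>20:print(s[i],c[i])
dark=((r.max(2)<75)).astype(np.uint8)
cs,_=cv2.findContours(dark,cv2.RETR_EXTERNAL,cv2.CHAIN_APPROX_NONE)
for k in sorted(cs,key=len)[-3:]:
    e=cv2.fitEllipse(cv2.convexHull(k));print(e,'world',cx-(e[0][1]-300)*.0002,cy-(e[0][0]-300)*.0002)
E
```

```text
[ 268   50   33   62 1449] [284.38302277  76.10559006]
[287 171  28  53 629] [300.56597774 197.23847377]
((290.3092041015625, 305.4697570800781), (386.14739990234375, 389.5017395019531), 30.216997146606445) world 0.5779060485839843 0.0529381591796875
```

View pics/r1.png

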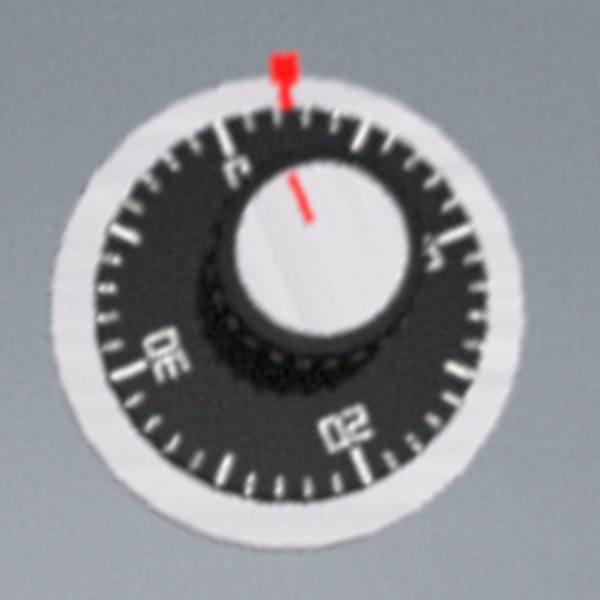

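carry_out:
  moves:
    - [1, 0, 0.5, 0, 0, 0.08, 0]
    - [1, 0, 2, 0, 0, 0.16, 0]
    - [1, 0, 4, 0, 0, 0.23, 0]
    - [1, 0, 5.5, 0, 0, 0.23, 0]
    - [1, 0, 6.3, 0, 0, 0.23, 0]
    - [1, 0, 6.4, 0, 0, 0.23, 0]
    - [1, 0, 6.4, 0, 0, 0.23, 0]

```text
time: 2.85
position: [0.5794, 0.0522, 0.1696]
tool_rot: [0.648, 0.283, -0.283, -0.648]
ft_force: [-0.3, -0.9, 0.9]
grip_width: 0.0873
```

```bash
cat > st.py <<'E'
from h import *
o=robot.get_obs();q=o['q'];print(round(o['time'],2),o['position'].round(4),'q',q.round(3),'psi',round(q[0]-q[5],4),'F',o['ft_force'].round(2),'M',o['moment'].round(3),'tq6',round(o['joint_torque'][5],3),'g',round(o['grip_width'],4))
M=R.from_quat(o['tool_rot']).as_matrix();print('toolx',M[:,0].round(3),'tooly',M[:,1].round(3),'yaw',round(np.arctan2(M[1,0],M[0,0]),4))
E
python3 st.py
```

```text
2.85 [0.5794 0.0522 0.1696] q [-0.102  0.516  1.583  0.     1.042 -0.926] psi 0.8242 F [-0.27 -0.94  0.91] M [-0.017 -0.077 -0.002] tq6 -0.0 g 0.0873
toolx [0.679 0.734 0.   ] tooly [ 0.  0. -1.] yaw 0.8242
```

carry_out:
  moves:
    - [0.3, 0, 0, 0, 0, 0, 0]
    - [0.3, 0, 0, 0, 0, 0, 0]
    - [0.3, 0, 0, 0, 0, 0, 0]
    - [0.3, 0, 0, 0, 0, 0, 0]
    - [0.3, 0, 0, 0, 0, 0, 0]
    - [0.3, 0, 0, 0, 0, 0, 0]
  force: 25

```text
time: 3.45
position: [0.5796, 0.0513, 0.1693]
tool_rot: [0.648, 0.283, -0.283, -0.648]
ft_force: [0.4, 0.3, 0.7]
grip_width: 0.0473
```

```bash
python3 st.py; python3 - <<'E'
from h import *
cv2.imwrite('pics/w2.png',robot.camera('wrist')[:,:,::-1])
E
```

```text
3.45 [0.5796 0.0513 0.1693] q [-0.104  0.517  1.583 -0.     1.041 -0.926] psi 0.8229 F [0.39 0.26 0.68] M [-0.066 -0.001 -0.02 ] tq6 0.0 g 0.0473
toolx [ 0.68   0.733 -0.   ] tooly [ 0. -0. -1.] yaw 0.8229
```

View pics/w2.png

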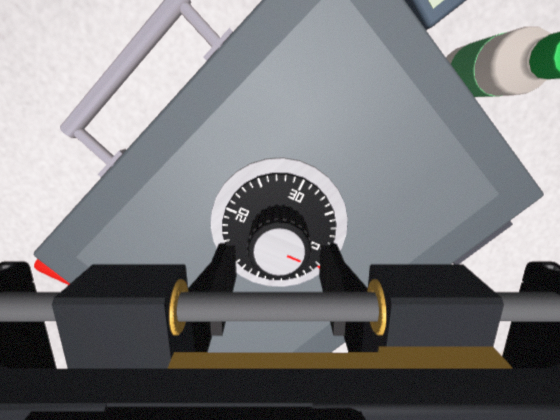

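carry_out:
  moves:
    - [0.3, 0, 0, 0, 0, 0, 0]
    - [0.3, 0, 0, 0, 0, 0, 0]
    - [0.3, 0, 0, 0, 0, 0, 0]
    - [0.3, 0, 0, 0, 0, 0, 0]

```text
time: 3.9
position: [0.5795, 0.0514, 0.1692]
tool_rot: [0.648, 0.283, -0.283, -0.648]
ft_force: [0.0, -0.3, -0.7]
grip_width: 0.0265
```

```bash
python3 st.py
```

```text
3.9 [0.5795 0.0514 0.1692] q [-0.103  0.517  1.583 -0.     1.041 -0.926] psi 0.823 F [ 0.03 -0.32 -0.69] M [-0.    -0.013  0.003] tq6 0.0 g 0.0265
toolx [ 0.68   0.733 -0.   ] tooly [-0. -0. -1.] yaw 0.823
```

```bash
python3 - <<'E'
from h import *
cv2.imwrite('pics/w3.png',robot.camera('wrist')[:,:,::-1])
s=robot.camera('scene')[:,:,::-1];cv2.imwrite('pics/s3.png',cv2.resize(s[80:260,180:380],(800,600)[0:2]))
E
```

```text
(no output)
```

View pics/w3.png

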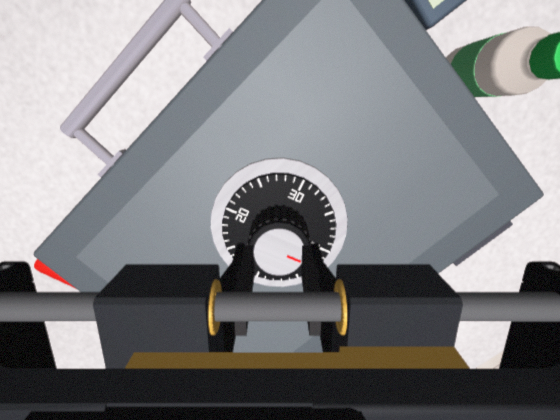

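View pics/s3.png

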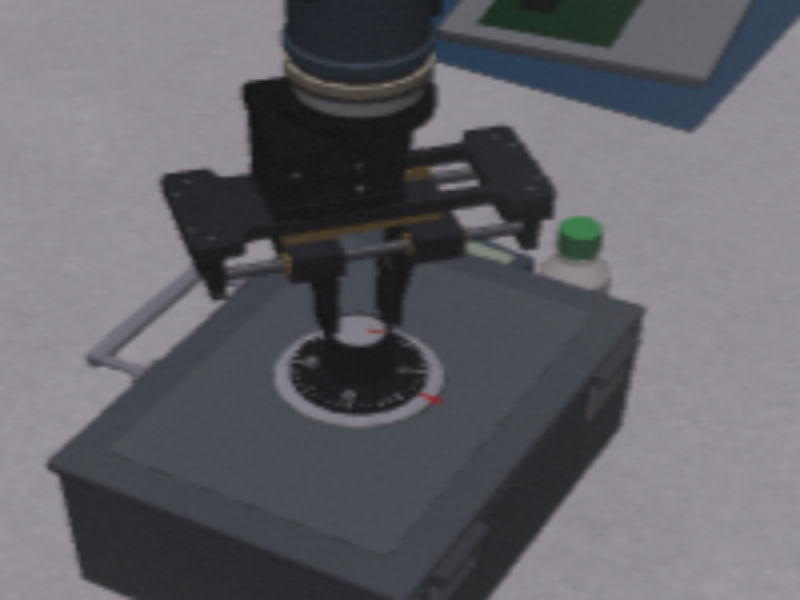

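```bash
python3 - <<'E'
from h import *
a=cv2.imread('pics/w3.png')[190:360,190:370];cv2.imwrite('pics/w3z.png',cv2.resize(a,None,fx=3.5,fy=3.5,interpolation=cv2.INTER_CUBIC))
b=cv2.imread('pics/s3.png')[220:450,220:520];cv2.imwrite('pics/s3z.png',cv2.resize(b,None,fx=2.5,fy=2.5,interpolation=cv2.INTER_CUBIC))
E
```

```text
(no output)
```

View pics/w3z.png

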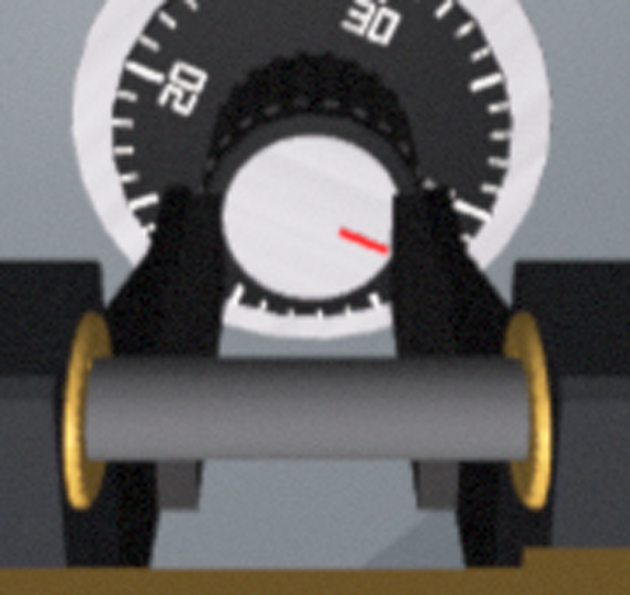

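View pics/s3z.png

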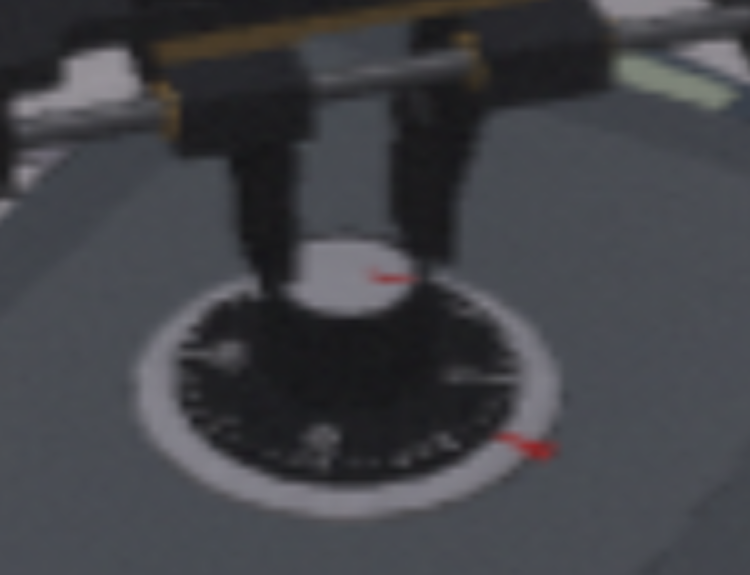

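```bash
python3 - <<'E'
from h import *
o=robot.get_obs()
p=robot.camera_params('scene');E=np.linalg.inv(p['extrinsics'])
w=robot.camera_params('wrist');Wm=np.linalg.inv(w['mount'])
Rt=R.from_quat(o['tool_rot']).as_matrix()
def pj(E,p,X):
    c=E[:3,:3]@X+E[:3,3];return np.array([p['fx']*c[0]/c[2]+p['cx'],p['fy']*c[1]/c[2]+p['cy']])
def s3z(u): a=np.array([(u[0]-180)*4,(u[1]-80)*600/180]);return ((a-[220,220])*2.5).round()
for t in(-.01,0,.01,.025):
  for x in(-.014,.014):
    for z in (-.0095,.0095):
      X=np.array([x,t,z]);print(t,x,z,'scene z',s3z(pj(E,p,o['position']+Rt@X)),'wristz',((pj(Wm,w,X)-[190,190])*3.5).round())
for c in ((.579,.0515,.173),(.579,.0515,.139)):print(c,s3z(pj(E,p,np.array(c))))
E
```

```text
-0.01 -0.014 -0.0095 scene z [289. 287.] wristz [224. 293.]
-0.01 -0.014 0.0095 scene z [265. 240.] wristz [222. 188.]
-0.01 0.014 -0.0095 scene z [410. 267.] wristz [393. 294.]
-0.01 0.014 0.0095 scene z [385. 220.] wristz [396. 188.]
0 -0.014 -0.0095 scene z [289. 314.] wristz [228. 264.]
0 -0.014 0.0095 scene z [266. 267.] wristz [226. 164.]
0 0.014 -0.0095 scene z [410. 294.] wristz [389. 265.]
0 0.014 0.0095 scene z [385. 247.] wristz [392. 164.]
0.01 -0.014 -0.0095 scene z [289. 341.] wristz [232. 238.]
0.01 -0.014 0.0095 scene z [266. 294.] wristz [230. 142.]
0.01 0.014 -0.0095 scene z [409. 321.] wristz [385. 238.]
0.01 0.014 0.0095 scene z [384. 274.] wristz [388. 142.]
0.025 -0.014 -0.0095 scene z [290. 381.] wristz [237. 203.]
0.025 -0.014 0.0095 scene z [267. 333.] wristz [235. 112.]
0.025 0.014 -0.0095 scene z [408. 360.] wristz [380. 203.]
0.025 0.014 0.0095 scene z [384. 313.] wristz [382. 112.]
(0.579, 0.0515, 0.173) [336. 269.]
(0.579, 0.0515, 0.139) [335. 359.]
```

```bash
python3 - <<'E'
from h import *
s=cv2.imread('pics/s3.png')
b=s[220:450,220:520].astype(float);b=np.clip((b/100)**.6*200,0,255).astype(np.uint8)
a=cv2.imread('pics/w3.png')[215:330,215:345].astype(float);a=np.clip((a/90)**.6*200,0,255).astype(np.uint8)
cv2.imwrite('pics/s3e.png',cv2.resize(b,None,fx=2.5,fy=2.5))
cv2.imwrite('pics/w3e.png',cv2.resize(a,None,fx=5,fy=5))
E
```

```text
(no output)
```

View pics/s3e.png

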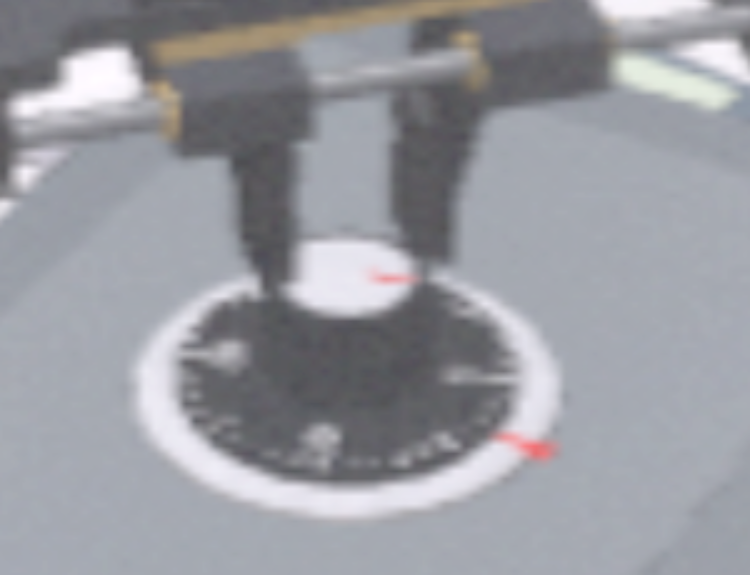

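View pics/w3e.png

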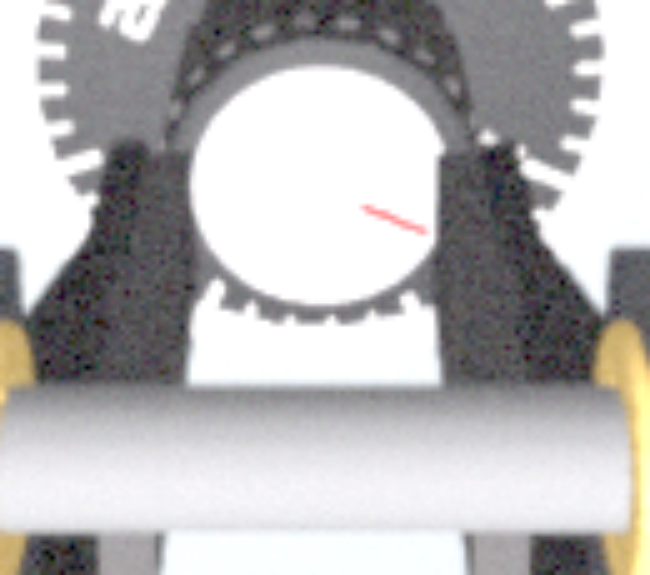

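carry_out:
  moves:
    - [0.75, 0, 0, 0, 0, 0, 0]
    - [0.75, 0, 0, 0, 0, 0, 0]
    - [0.75, 0, 0, 0, 0, 0, 0]
    - [0.75, 0, 0, 0, 0, 0, 0]
    - [0.75, 0, 0, 0, 0, 0, 0]
    - [0.75, 0, 0, 0, 0, 0, 0]
    - [0.75, 0, 0.2, 0, 0, 0, 0]
    - [0.75, 0, 0.4, 0, 0, 0, 0]
    - [0.75, 0, 0.6, 0, 0, 0, 0]
    - [0.75, 0, 0.8, 0, 0, 0, 0]
    - [0.75, 0, 0.8, 0, 0, 0, 0]

```text
time: 5.1
position: [0.5792, 0.0514, 0.1608]
tool_rot: [-0.648, -0.283, 0.283, 0.648]
ft_force: [-0.0, 0.9, -0.7]
grip_width: 0.0654
```

```bash
python3 st.py; python3 - <<'E'
from h import *
cv2.imwrite('pics/w4.png',robot.camera('wrist')[:,:,::-1])
s=robot.camera('scene')[:,:,::-1];cv2.imwrite('pics/s4.png',cv2.resize(s[130:210,230:310],(640,640)[0:2])[:600])
E
```

```text
5.1 [0.5792 0.0514 0.1608] q [-0.103  0.528  1.591 -0.     1.023 -0.926] psi 0.823 F [-0.02  0.87 -0.68] M [-0.018 -0.025 -0.01 ] tq6 0.0 g 0.0654
toolx [ 0.68   0.733 -0.001] tooly [-0.001  0.    -1.   ] yaw 0.823
```

View pics/w4.png

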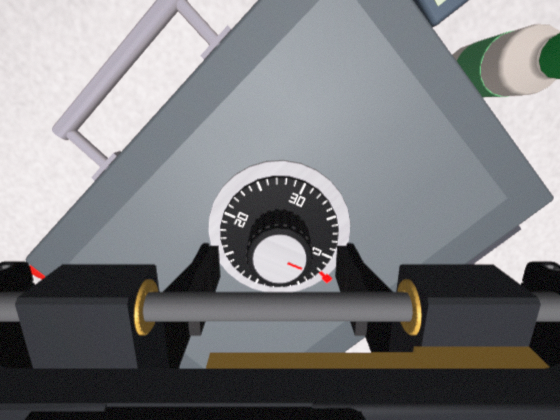

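View pics/s4.png

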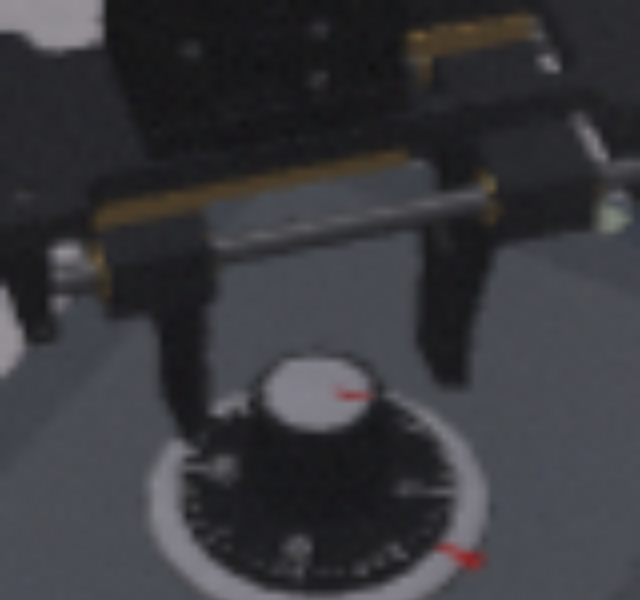

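```bash
python3 - <<'E'
from h import *
o=robot.get_obs()
p=robot.camera_params('scene');E=np.linalg.inv(p['extrinsics'])
Rt=R.from_quat(o['tool_rot']).as_matrix()
for t in(-.02,-.01,0,.01,.025):
  for x in(-.033,.033):
    for z in (-.0095,.0095):
      X=o['position']+Rt@np.array([x,t,z]);c=E[:3,:3]@X+E[:3,3];u=np.array([p['fx']*c[0]/c[2]+p['cx'],p['fy']*c[1]/c[2]+p['cy']])
      print(t,x,z,((u-[230,130])*8).round())
E
```

```text
-0.02 -0.033 -0.0095 [204. 412.]
-0.02 -0.033 0.0095 [186. 366.]
-0.02 0.033 -0.0095 [434. 366.]
-0.02 0.033 0.0095 [413. 321.]
-0.01 -0.033 -0.0095 [205. 438.]
-0.01 -0.033 0.0095 [187. 393.]
-0.01 0.033 -0.0095 [433. 392.]
-0.01 0.033 0.0095 [412. 348.]
0 -0.033 -0.0095 [206. 464.]
0 -0.033 0.0095 [188. 418.]
0 0.033 -0.0095 [432. 418.]
0 0.033 0.0095 [411. 373.]
0.01 -0.033 -0.0095 [206. 490.]
0.01 -0.033 0.0095 [188. 444.]
0.01 0.033 -0.0095 [431. 443.]
0.01 0.033 0.0095 [410. 399.]
0.025 -0.033 -0.0095 [207. 527.]
0.025 -0.033 0.0095 [190. 481.]
0.025 0.033 -0.0095 [429. 481.]
0.025 0.033 0.0095 [409. 436.]
```

carry_out:
  moves:
    - [0.75, 0, 0.4, 0, 0, 0, 0]
    - [0.75, 0, 0.9, 0, 0, 0, 0]
    - [0.75, 0, 1.4, 0, 0, 0, 0]
    - [0.75, 0, 1.9, 0, 0, 0, 0]
    - [0.75, 0, 2.3, 0, 0, 0, 0]
    - [0.75, 0, 2.6, 0, 0, 0, 0]
    - [0.75, 0, 2.6, 0, 0, 0, 0]
    - [0.2, 0, 2.6, 0, 0, 0, 0]
    - [0.2, 0, 2.6, 0, 0, 0, 0]
    - [0.2, 0, 2.6, 0, 0, 0, 0]
    - [0.2, 0, 2.6, 0, 0, 0, 0]
    - [0.2, 0, 2.6, 0, 0, 0, 0]
    - [0.2, 0, 2.6, 0, 0, 0, 0]
    - [0.2, 0, 2.6, 0, 0, 0, 0]
    - [0.2, 0, 2.6, 0, 0, 0, 0]
  force: 25

```text
time: 6.7
position: [0.5802, 0.0519, 0.1355]
tool_rot: [-0.648, -0.283, 0.282, 0.648]
ft_force: [1.8, 3.3, 0.5]
grip_width: 0.0372
```

```bash
python3 st.py; python3 - <<'E'
from h import *
cv2.imwrite('pics/w5.png',robot.camera('wrist')[:,:,::-1])
E
```

```text
6.7 [0.5802 0.0519 0.1355] q [-1.030e-01  5.630e-01  1.612e+00  1.000e-03  9.660e-01 -9.270e-01] psi 0.8235 F [1.85 3.28 0.54] M [ 0.506 -0.333  0.038] tq6 0.03 g 0.0372
toolx [0.68  0.733 0.002] tooly [ 0.001  0.001 -1.   ] yaw 0.8229
```

View pics/w5.png

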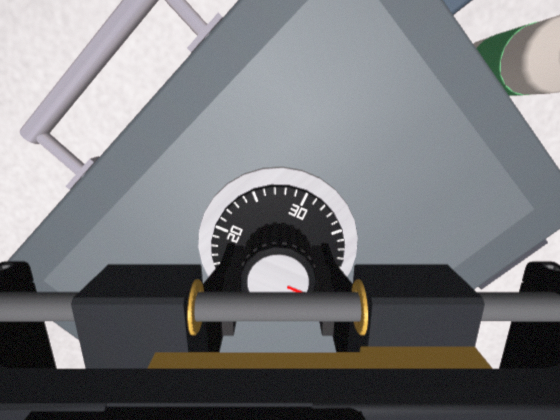

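carry_out:
  moves:
    - [0.2, 0.1, 0, 0, 0, 0, 0]
    - [0.2, 0.1, 0, 0, 0, -0.05, 0]
    - [0.2, 0.1, 0, 0, 0, -0.15, 0]
    - [0.2, 0.1, 0, 0, 0, -0.27, 0]
    - [0.2, 0.1, 0, 0, 0, -0.4, 0]
    - [0.2, 0.1, 0, 0, 0, -0.53, 0]
    - [0.2, 0.1, 0, 0, 0, -0.66, 0]
    - [0.2, 0.1, 0, 0, 0, -0.79, 0]
    - [0.2, 0.1, 0, 0, 0, -0.92, 0]
    - [0.2, 0.1, 0, 0, 0, -1.05, 0]
    - [0.2, 0.1, 0, 0, 0, -1.18, 0]
    - [0.2, 0.1, 0, 0, 0, -1.3, 0]
    - [0.2, 0.1, 0, 0, 0, -1.42, 0]
    - [0.2, 0.1, 0, 0, 0, -1.54, 0]
    - [0.2, 0.1, 0, 0, 0, -1.6, 0]
    - [0.2, 0.1, 0, 0, 0, -1.6, 0]

```text
time: 8.35
position: [0.5801, 0.0526, 0.1355]
tool_rot: [0.249, 0.662, -0.662, -0.249]
ft_force: [0.5, 4.5, 2.0]
grip_width: 0.0374
```

```bash
python3 st.py; python3 - <<'E'
from h import *
o=robot.get_obs();np.savez('o6.npz',**o)
cv2.imwrite('pics/w6.png',robot.camera('wrist')[:,:,::-1])
s=robot.camera('scene')[:,:,::-1];cv2.imwrite('pics/s6.png',cv2.resize(s[150:220,230:310],(800,700)[0:2],interpolation=cv2.INTER_CUBIC)[:600])
E
```

```text
8.35 [0.5801 0.0526 0.1355] q [-1.020e-01  5.630e-01  1.611e+00  1.000e-03  9.680e-01 -2.525e+00] psi 2.4232 F [0.48 4.53 2.02] M [ 0.739 -0.115 -0.013] tq6 -0.205 g 0.0374
toolx [-0.752  0.659  0.001] tooly [-0.     0.001 -1.   ] yaw 2.4226
```

View pics/w6.png

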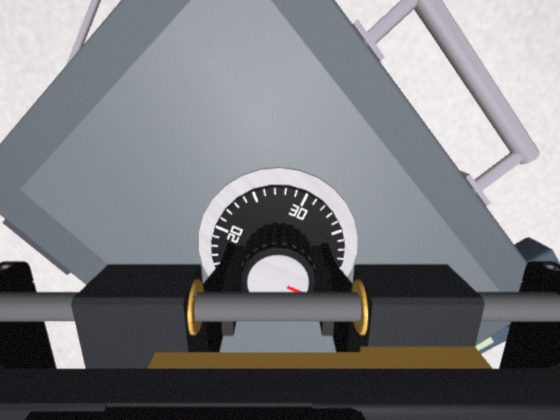

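View pics/s6.png

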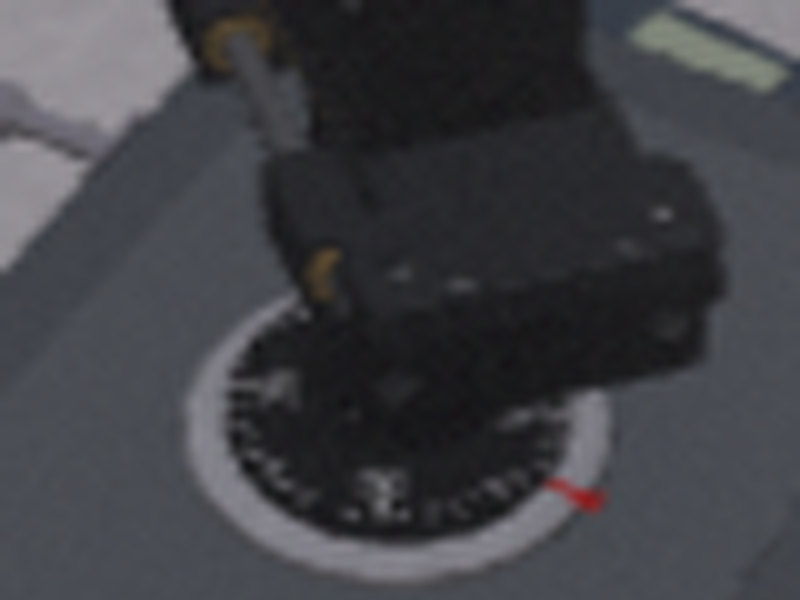

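```bash
cat > dial.py <<'E'
from h import *
def rectify(imf,o,c,z=.139,s=.0002,n=600):
    im=cv2.imread(imf);p=robot.camera_params('wrist');T=np.eye(4);T[:3,:3]=R.from_quat(o['tool_rot']).as_matrix();T[:3,3]=o['position'];E=np.linalg.inv(T@p['mount'])
    def proj(X): q=E[:3,:3]@X+E[:3,3];return [p['fx']*q[0]/q[2]+p['cx'],p['fy']*q[1]/q[2]+p['cy']]
    src=[];dst=[]
    for a,b in((-1,-1),(-1,1),(1,1),(1,-1)):
        h=n*s/2;src.append(proj(np.array([c[0]-a*h,c[1]-b*h,z])));dst.append([n/2+b*n/2,n/2+a*n/2])
    return cv2.warpPerspective(im,cv2.getPerspectiveTransform(np.float32(src),np.float32(dst)),(n,n),flags=cv2.INTER_CUBIC)
def analyse(r,ctr,lo=-np.pi,hi=np.pi,n40=None,off=0):
    g=r.max(2).astype(float)
    th=np.linspace(lo,hi,int((hi-lo)*600))  # ccw from up
    rad=np.arange(177,189,1.)
    X=ctr[0]-np.outer(rad,np.sin(th));Y=ctr[1]-np.outer(rad,np.cos(th))
    pr=cv2.remap(g.astype(np.float32),X.astype(np.float32),Y.astype(np.float32),cv2.INTER_LINEAR).mean(0)
    return th,pr
E
python3 - <<'E'
from dial import *
o=dict(np.load('o1.npz'))
r=rectify('pics/w1.png',o,(.579,.051))
for ctr in((290.3,305.5),(291,303)):
    th,pr=analyse(r,ctr)
    z=(pr*np.exp(1j*40*th)).sum();print('tick phase ccw (mod .157):',(np.angle(z)/40))
    # sanity local peaks
    from scipy.signal import find_peaks
    k,_=find_peaks(pr,distance=50,prominence=8);print(len(k),(th[k][abs(th[k])<.7]).round(3))
    for z0 in(.139,.135,.130):
        rr=rectify('pics/w1.png',o,(.579,.051),z=z0);b,g,d=[rr[...,i].astype(int) for i in range(3)]
        n,l,s,c=cv2.connectedComponentsWithStats(((d-g)>60).astype(np.uint8))
        i=min(range(1,n),key=lambda i:c[i][1] if s[i][4]>20 else 999)
        print(z0,c[i],'idx ang',np.arctan2(ctr[0]-c[i][0],ctr[1]-c[i][1]), 'r mm',np.hypot(*(c[i]-ctr))*.2)
E
```

```text
tick phase ccw (mod .157): -0.07392854886288631
40 [-0.66  -0.507 -0.357 -0.207 -0.052  0.095  0.242  0.395  0.55 ]
0.139 [279.87569444  72.22083333] idx ang 0.04465626083742633 r mm 46.70239212160766
0.135 [282.61831551  63.5407754 ] idx ang 0.03173718715775593 r mm 48.416226472185954
0.13 [286.21103896  52.52207792] idx ang 0.016161904474573663 r mm 50.60219309920919
tick phase ccw (mod .157): -0.07404990734297005
40 [-0.665 -0.51  -0.36  -0.207 -0.048  0.102  0.25   0.404  0.559]
0.139 [279.87569444  72.22083333] idx ang 0.04816596634850888 r mm 46.20942498731378
0.135 [282.61831551  63.5407754 ] idx ang 0.034988269921018535 r mm 47.92117397578825
0.13 [286.21103896  52.52207792] idx ang 0.01911696486632583 r mm 50.10473973440289
```

carry_out:
  moves:
    - [0.2, 0, 0, 0, 0, -0.06, 0]
    - [0.2, 0, 0, 0, 0, -0.13, 0]
    - [0.2, 0, 0, 0, 0, -0.19, 0]
    - [0.2, 0, 0, 0, 0, -0.225, 0]
    - [0.2, 0, 0, 0, 0, -0.225, 0]
    - [0.2, 0, 0, 0, 0, -0.225, 0]

```text
time: 9.05
position: [0.5801, 0.0527, 0.1355]
tool_rot: [0.173, 0.686, -0.685, -0.173]
ft_force: [-0.7, 5.8, 3.9]
grip_width: 0.0375
```

```bash
python3 st.py; python3 - <<'E'
from h import *
s=robot.camera('scene')[:,:,::-1];cv2.imwrite('pics/s7.png',cv2.resize(s[150:220,230:310],(800,700)[0:2],interpolation=cv2.INTER_CUBIC)[:600])
s=robot.camera('top')[:,:,::-1];cv2.imwrite('pics/t7.png',cv2.resize(s[160:250,240:330],(600,600)[0:2],interpolation=cv2.INTER_CUBIC)[:600])
E
```

```text
9.05 [0.5801 0.0527 0.1355] q [-1.020e-01  5.630e-01  1.611e+00  1.000e-03  9.680e-01 -2.748e+00] psi 2.6468 F [-0.7   5.82  3.87] M [ 0.924 -0.019  0.033] tq6 -0.008 g 0.0375
toolx [-0.88   0.475  0.001] tooly [-0.     0.001 -1.   ] yaw 2.6462
```

View pics/s7.png

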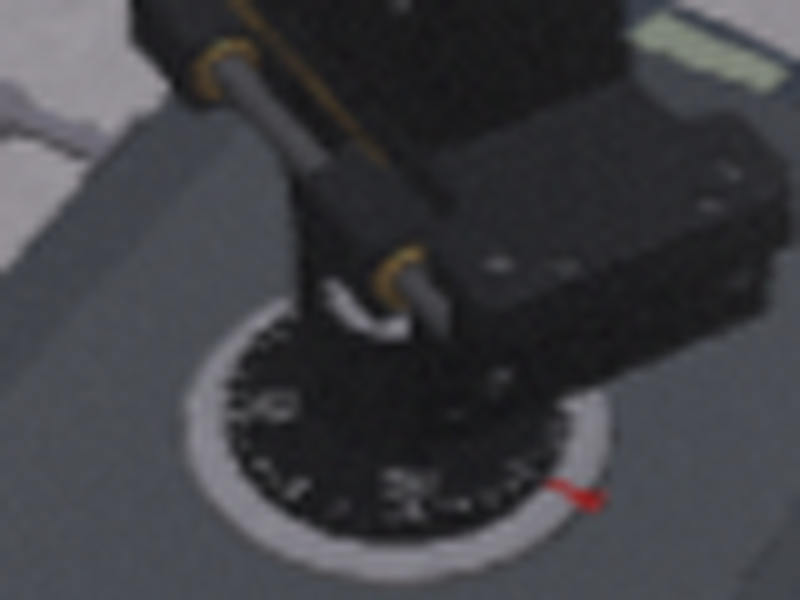

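View pics/t7.png

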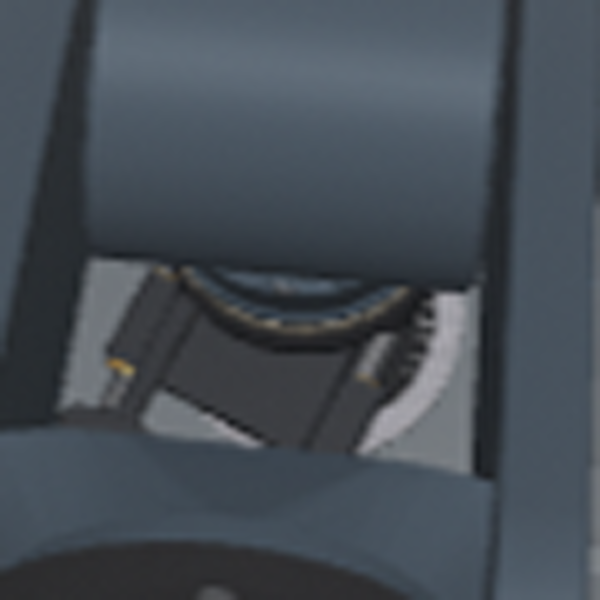

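```bash
cat >> dial.py <<'E'
def scene_read(im,off=(0,0),sc=1,ctr=(.5797,.0518)):
    # profile of ticks on flange vs angle ccw from world +x
    p=robot.camera_params('scene');E=np.linalg.inv(p['extrinsics'])
    th=np.linspace(-np.pi,np.pi,2400)
    out=[]
    for rad in (.0355,.036,.0365,.037,.0375):
        X=np.stack([ctr[0]+rad*np.cos(th),ctr[1]+rad*np.sin(th),0*th+.139],1)
        c=X@E[:3,:3].T+E[:3,3];u=p['fx']*c[:,0]/c[:,2]+p['cx'];v=p['fy']*c[:,1]/c[:,2]+p['cy']
        u=(u-off[0]+.5)*sc-.5;v=(v-off[1]+.5)*sc-.5
        out.append(cv2.remap(im.max(2).astype(np.float32),u.astype(np.float32)[None],v.astype(np.float32)[None],cv2.INTER_LINEAR)[0])
    return th,np.mean(out,0)
E
python3 - <<'E'
from dial import *
a=cv2.imread('pics/scene0.png');b=cv2.imread('pics/s7.png');b6=cv2.imread('pics/s6.png')
for nm,im,off,sc in(('0',a,(0,0),1),('6',b6,(230,150),10),('7',b,(230,150),10)):
    th,pr=scene_read(im,off,sc)
    for lo,hi in((-2.2,-.2),(-1.6,-.3)):
        m=(th>lo)&(th<hi);x=pr[m]-np.polyval(np.polyfit(th[m],pr[m],3),th[m]);z=(x*np.hanning(m.sum())*np.exp(1j*40*th[m])).sum();print(nm,lo,hi,'phase',np.angle(z)/40,abs(z))
    from scipy.signal import find_peaks
    k,_=find_peaks(pr,prominence=6,distance=30);print([(round(th[i],2),int(pr[i])) for i in k if -2.4<th[i]<.4])
E
```

```text
0 -2.2 -0.2 phase -0.05108144601066137 820.3942033103973
0 -1.6 -0.3 phase -0.05356614874845036 573.8225246407437
[(np.float64(-2.26), 58), (np.float64(-2.08), 49), (np.float64(-1.92), 50), (np.float64(-1.76), 46), (np.float64(-1.46), 43), (np.float64(-1.15), 70), (np.float64(-0.97), 46), (np.float64(-0.52), 54), (np.float64(-0.36), 74), (np.float64(0.11), 46), (np.float64(0.38), 85)]
6 -2.2 -0.2 phase -0.018835050529581183 1715.1457813848242
6 -1.6 -0.3 phase -0.018872157160053884 1334.2137210339313
[(np.float64(-2.35), 66), (np.float64(-2.07), 80), (np.float64(-1.9), 77), (np.float64(-1.75), 77), (np.float64(-1.58), 60), (np.float64(-1.28), 55), (np.float64(-1.1), 95), (np.float64(-0.97), 70), (np.float64(-0.79), 56), (np.float64(-0.66), 54), (np.float64(-0.52), 51), (np.float64(-0.36), 83), (np.float64(-0.2), 57), (np.float64(0.12), 51), (np.float64(0.37), 78)]
7 -2.2 -0.2 phase 0.04685400035389984 1082.8753613495182
7 -1.6 -0.3 phase 0.036301749429358196 791.3776285058628
[(np.float64(-2.18), 49), (np.float64(-1.97), 77), (np.float64(-1.67), 86), (np.float64(-1.35), 53), (np.float64(-0.91), 91), (np.float64(-0.61), 70), (np.float64(-0.43), 47), (np.float64(-0.14), 63), (np.float64(0.28), 49)]
```

carry_out:
  moves:
    - [0.2, 0, 0, 0, 0, 0.06, 0]
    - [0.2, 0, 0, 0, 0, 0.18, 0]
    - [0.2, 0, 0, 0, 0, 0.32, 0]
    - [0.2, 0, 0, 0, 0, 0.46, 0]
    - [0.2, 0, 0, 0, 0, 0.6, 0]
    - [0.2, 0, 0, 0, 0, 0.74, 0]
    - [0.2, 0, 0, 0, 0, 0.88, 0]
    - [0.2, 0, 0, 0, 0, 1.02, 0]
    - [0.2, 0, 0, 0, 0, 1.16, 0]
    - [0.2, 0, 0, 0, 0, 1.3, 0]
    - [0.2, 0, 0, 0, 0, 1.44, 0]
    - [0.2, 0, 0, 0, 0, 1.58, 0]
    - [0.2, 0, 0, 0, 0, 1.72, 0]
    - [0.2, 0, 0, 0, 0, 1.86, 0]
    - [0.2, 0, 0, 0, 0, 2.0, 0]
    - [0.2, 0, 0, 0, 0, 2.14, 0]
    - [0.2, 0, 0, 0, 0, 2.28, 0]
    - [0.2, 0, 0, 0, 0, 2.42, 0]
    - [0.2, 0, 0, 0, 0, 2.56, 0]
    - [0.2, 0, 0, 0, 0, 2.7, 0]

```text
time: 11.15
position: [0.5797, 0.0517, 0.1354]
tool_rot: [0.707, -0.021, 0.02, -0.706]
ft_force: [-0.0, 2.4, 3.8]
grip_width: 0.0372
```

```bash
python3 st.py
```

```text
11.15 [0.5797 0.0517 0.1354] q [-1.020e-01  5.630e-01  1.611e+00 -1.000e-03  9.690e-01 -4.300e-02] psi -0.0593 F [-0.03  2.39  3.75] M [0.383 0.168 0.043] tq6 -0.812 g 0.0372
toolx [ 0.998 -0.059 -0.001] tooly [-0.001 -0.001 -1.   ] yaw -0.0586
```

carry_out:
  moves:
    - [0.2, 0, 0, 0, 0, 0.13, 0]
    - [0.2, 0, 0, 0, 0, 0.27, 0]
    - [0.2, 0, 0, 0, 0, 0.41, 0]
    - [0.2, 0, 0, 0, 0, 0.55, 0]
    - [0.2, 0, 0, 0, 0, 0.69, 0]
    - [0.2, 0, 0, 0, 0, 0.83, 0]
    - [0.2, 0, 0, 0, 0, 0.97, 0]
    - [0.2, 0, 0, 0, 0, 1.11, 0]
    - [0.2, 0, 0, 0, 0, 1.25, 0]
    - [0.2, 0, 0, 0, 0, 1.39, 0]
    - [0.2, 0, 0, 0, 0, 1.53, 0]
    - [0.2, 0, 0, 0, 0, 1.67, 0]
    - [0.2, 0, 0, 0, 0, 1.81, 0]
    - [0.2, 0, 0, 0, 0, 1.95, 0]
    - [0.2, 0, 0, 0, 0, 2.09, 0]
    - [0.2, 0, 0, 0, 0, 2.23, 0]
    - [0.2, 0, 0, 0, 0, 2.37, 0]
    - [0.2, 0, 0, 0, 0, 2.51, 0]
    - [0.2, 0, 0, 0, 0, 2.65, 0]
    - [0.2, 0, 0, 0, 0, 2.75, 0]

```text
time: 13.15
position: [0.5797, 0.0528, 0.1355]
tool_rot: [-0.118, 0.698, -0.697, 0.117]
ft_force: [-0.8, 4.5, 4.6]
grip_width: 0.0373
```

carry_out:
  moves:
    - [0.2, 0, 0, 0, 0, 0, 0]
    - [0.2, 0, 0, 0, 0, 0, 0]

```text
time: 13.35
position: [0.5796, 0.0528, 0.1354]
tool_rot: [-0.119, 0.697, -0.697, 0.118]
ft_force: [-1.0, 4.9, 3.9]
grip_width: 0.0372
```

```bash
python3 st.py; python3 - <<'E'
from h import *
o=robot.get_obs();np.savez('o8.npz',**o)
cv2.imwrite('pics/w8.png',robot.camera('wrist')[:,:,::-1])
E
```

```text
13.35 [0.5796 0.0528 0.1354] q [-1.020e-01  5.630e-01  1.611e+00  1.000e-03  9.690e-01  2.702e+00] psi -2.8034 F [-0.97  4.88  3.91] M [ 0.949  0.086 -0.084] tq6 -0.043 g 0.0372
toolx [-0.944 -0.331  0.001] tooly [-0.001  0.001 -1.   ] yaw -2.8041
```

View pics/w8.png

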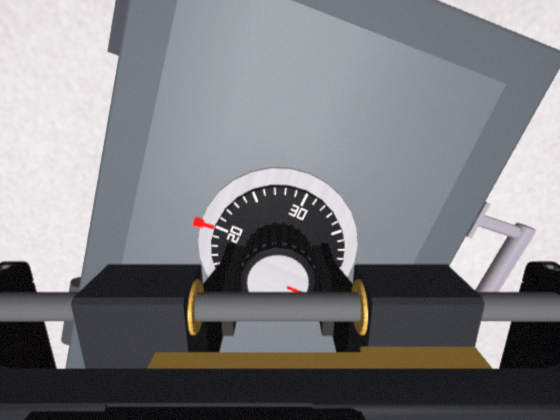

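```bash
python3 - <<'E'
from dial import *
o=dict(np.load('o8.npz'))
r=rectify('pics/w8.png',o,(.5797,.052));cv2.imwrite('pics/r8.png',r)
E
```

```text
(no output)
```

View pics/r8.png

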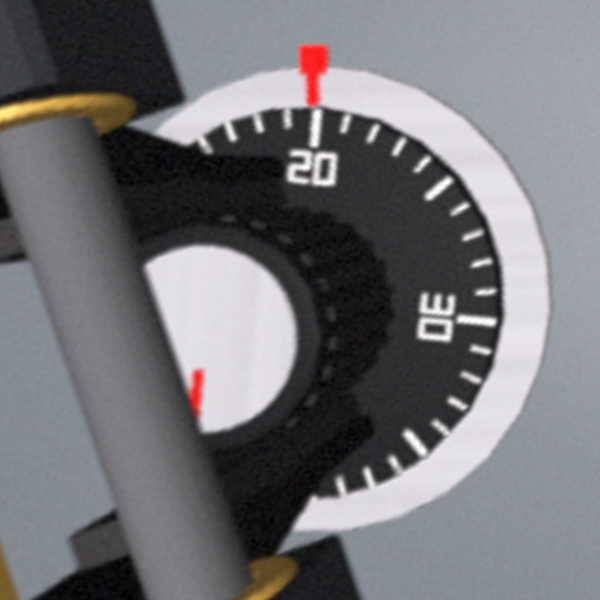

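carry_out:
  moves:
    - [0.75, 0, 0, 0, 0, 0, 0]
    - [0.75, 0, 0, 0, 0, 0, 0]
    - [0.75, 0, 0, 0, 0, 0, 0]
    - [0.75, 0, 0, 0, 0, 0, 0]
    - [0.75, 0, 0, 0, 0, 0, 0]

```text
time: 13.9
position: [0.5801, 0.0518, 0.135]
tool_rot: [0.12, -0.697, 0.697, -0.119]
ft_force: [0.8, -0.2, -0.3]
grip_width: 0.0637
```

```bash
python3 st.py; python3 - <<'E'
from h import *
o=robot.get_obs();np.savez('o9.npz',**o)
cv2.imwrite('pics/w9.png',robot.camera('wrist')[:,:,::-1])
E
```

```text
13.9 [0.5801 0.0518 0.135 ] q [-1.020e-01  5.640e-01  1.611e+00 -1.000e-03  9.670e-01  2.700e+00] psi -2.8026 F [ 0.81 -0.2  -0.26] M [ 0.074  0.165 -0.004] tq6 0.001 g 0.0637
toolx [-0.943 -0.333  0.001] tooly [-0.001 -0.    -1.   ] yaw -2.8023
```

carry_out:
  moves:
    - [0.75, 0, 0, 0, 0, -0.1, 0]
    - [0.75, 0, 0, 0, 0, -0.24, 0]
    - [0.75, 0, 0, 0, 0, -0.38, 0]
    - [0.75, 0, 0, 0, 0, -0.53, 0]
    - [0.75, 0, 0, 0, 0, -0.68, 0]
    - [0.75, 0, 0, 0, 0, -0.83, 0]
    - [0.75, 0, 0, 0, 0, -0.98, 0]
    - [0.75, 0, 0, 0, 0, -1.13, 0]
    - [0.75, 0, 0, 0, 0, -1.28, 0]
    - [0.75, 0, 0, 0, 0, -1.43, 0]
    - [0.75, 0, 0, 0, 0, -1.58, 0]
    - [0.75, 0, 0, 0, 0, -1.73, 0]
    - [0.75, 0, 0, 0, 0, -1.88, 0]
    - [0.75, 0, 0, 0, 0, -2.03, 0]
    - [0.75, 0, 0, 0, 0, -2.18, 0]
    - [0.75, 0, 0, 0, 0, -2.33, 0]
    - [0.75, 0, 0, 0, 0, -2.48, 0]
    - [0.75, 0, 0, 0, 0, -2.63, 0]
    - [0.75, 0, 0, 0, 0, -2.78, 0]
    - [0.75, 0, 0, 0, 0, -2.9, 0]

```text
time: 15.95
position: [0.5802, 0.052, 0.1352]
tool_rot: [0.706, 0.037, -0.037, -0.706]
ft_force: [0.3, 0.5, -0.3]
grip_width: 0.0652
```

```bash
python3 st.py; python3 - <<'E'
from h import *
o=robot.get_obs();np.savez('o10.npz',**o)
cv2.imwrite('pics/w10.png',robot.camera('wrist')[:,:,::-1])
E
```

```text
15.95 [0.5802 0.052  0.1352] q [-0.102  0.564  1.611 -0.     0.967 -0.205] psi 0.1033 F [ 0.27  0.48 -0.34] M [-0.066  0.01  -0.044] tq6 0.698 g 0.0652
toolx [ 0.995  0.103 -0.   ] tooly [-0. -0. -1.] yaw 0.1035
```

View pics/w10.png

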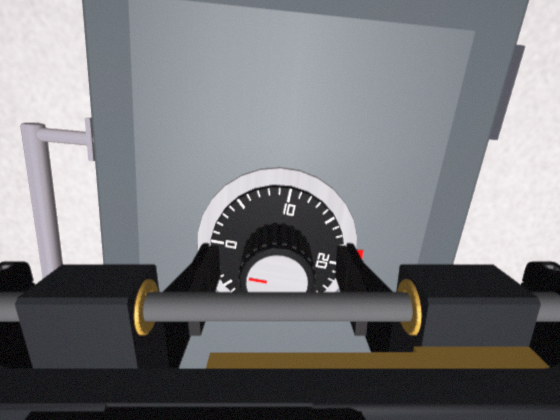

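carry_out:
  moves:
    - [0.2, 0, 0, 0, 0, 0, 0]
    - [0.2, 0, 0, 0, 0, 0, 0]
    - [0.2, 0, 0, 0, 0, 0, 0]
    - [0.2, 0, 0, 0, 0, 0, 0]
    - [0.2, 0, 0, 0, 0, 0, 0]
    - [0.2, 0, 0, 0, 0, 0, 0]
    - [0.2, 0, 0, 0, 0, 0.06, 0]
    - [0.2, 0, 0, 0, 0, 0.18, 0]
    - [0.2, 0, 0, 0, 0, 0.3, 0]
    - [0.2, 0, 0, 0, 0, 0.43, 0]
    - [0.2, 0, 0, 0, 0, 0.56, 0]
    - [0.2, 0, 0, 0, 0, 0.69, 0]
    - [0.2, 0, 0, 0, 0, 0.82, 0]
    - [0.2, 0, 0, 0, 0, 0.95, 0]
    - [0.2, 0, 0, 0, 0, 1.08, 0]
    - [0.2, 0, 0, 0, 0, 1.2, 0]
    - [0.2, 0, 0, 0, 0, 1.32, 0]
    - [0.2, 0, 0, 0, 0, 1.4, 0]
    - [0.2, 0, 0, 0, 0, 1.4, 0]
    - [0.2, 0, 0, 0, 0, 1.4, 0]
  force: 25

```text
time: 18.0
position: [0.5796, 0.0523, 0.1353]
tool_rot: [0.563, -0.428, 0.428, -0.563]
ft_force: [-2.7, 0.9, 2.2]
grip_width: 0.037
```

```bash
python3 st.py; python3 - <<'E'
from dial import *
o=robot.get_obs();np.savez('o11.npz',**o)
cv2.imwrite('pics/w11.png',robot.camera('wrist')[:,:,::-1])
r=rectify('pics/w11.png',o,(.5797,.052));cv2.imwrite('pics/r11.png',r)
E
```

```text
18.0 [0.5796 0.0523 0.1353] q [-0.102  0.563  1.611  0.     0.968  1.198] psi -1.3004 F [-2.69  0.9   2.17] M [-0.119  0.526 -0.024] tq6 -0.022 g 0.037
toolx [ 0.267 -0.964 -0.001] tooly [-0.001  0.    -1.   ] yaw -1.3004
```

View pics/r11.png

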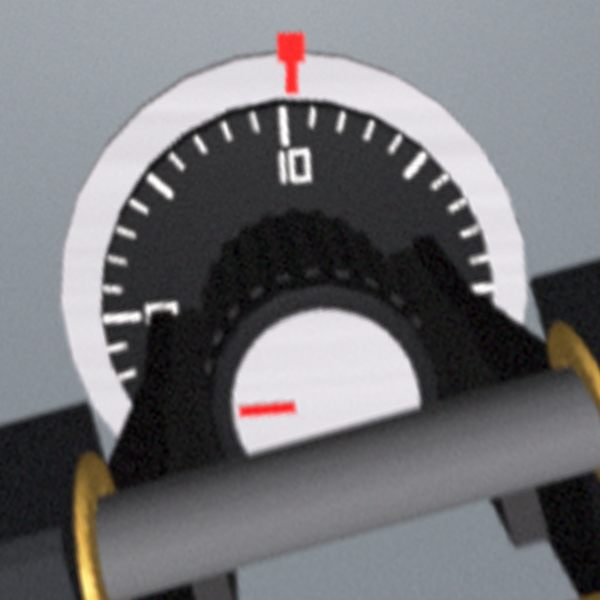

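carry_out:
  moves:
    - [0.2, 0, 0, 0, 0, 0.06, 0]
    - [0.2, 0, 0, 0, 0, 0.12, 0]
    - [0.2, 0, 0, 0, 0, 0.18, 0]
    - [0.2, 0, 0, 0, 0, 0.215, 0]
    - [0.2, 0, 0, 0, 0, 0.215, 0]
    - [0.2, 0, 0, 0, 0, 0.215, 0]

```text
time: 18.65
position: [0.5796, 0.0523, 0.1352]
tool_rot: [0.514, -0.486, 0.486, -0.513]
ft_force: [-2.6, 0.3, 2.5]
grip_width: 0.0373
```

```bash
python3 st.py; python3 - <<'E'
from dial import *
o=robot.get_obs();np.savez('o12.npz',**o)
cv2.imwrite('pics/w12.png',robot.camera('wrist')[:,:,::-1])
r=rectify('pics/w12.png',o,(.5797,.052));cv2.imwrite('pics/r12.png',r)
E
```

```text
18.65 [0.5796 0.0523 0.1352] q [-0.102  0.563  1.611  0.     0.968  1.414] psi -1.5157 F [-2.57  0.32  2.52] M [ 0.012  0.758 -0.043] tq6 -0.03 g 0.0373
toolx [ 0.055 -0.998 -0.   ] tooly [-0.001  0.    -1.   ] yaw -1.5158
```

View pics/r12.png

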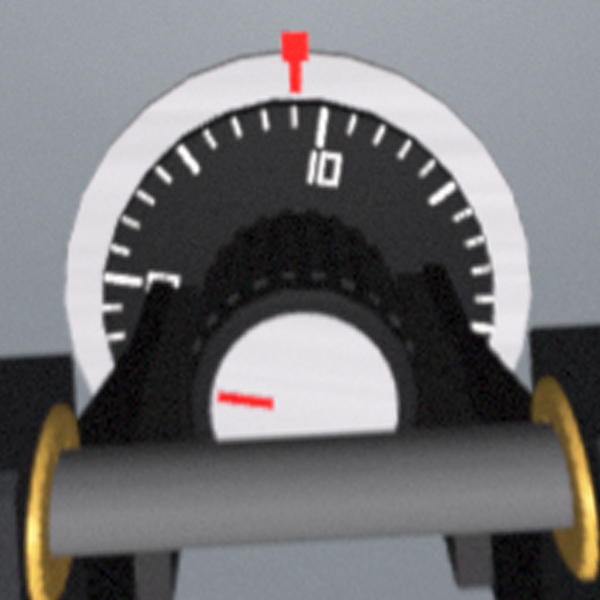

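carry_out:
  moves:
    - [0.2, 0, 0, 0, 0, 0, 0]
    - [0.2, 0, 0, 0, 0, -0.04, 0]
    - [0.2, 0, 0, 0, 0, -0.1, 0]
    - [0.2, 0, 0, 0, 0, -0.16, 0]
    - [0.2, 0, 0, 0, 0, -0.22, 0]
    - [0.2, 0, 0, 0, 0, -0.28, 0]
    - [0.2, 0, 0, 0, 0, -0.34, 0]
    - [0.2, 0, 0, 0, 0, -0.4, 0]
    - [0.2, 0, 0, 0, 0, -0.45, 0]
    - [0.2, 0, 0, 0, 0, -0.5, 0]
    - [0.2, 0, 0, 0, 0, -0.54, 0]
  force: 14

```text
time: 19.8
position: [0.5796, 0.0522, 0.1352]
tool_rot: [0.625, -0.332, 0.331, -0.625]
ft_force: [-4.6, 0.8, 3.4]
grip_width: 0.0376
```

```bash
python3 st.py; python3 - <<'E'
from h import *
for i in range(1): print(robot.get_obs()['moment'])
E
```

```text
19.8 [0.5796 0.0522 0.1352] q [-0.102  0.563  1.611 -0.     0.968  0.873] psi -0.9748 F [-4.55  0.76  3.39] M [-0.058  0.798 -0.06 ] tq6 0.182 g 0.0376
toolx [ 0.561 -0.828 -0.001] tooly [-0.001  0.    -1.   ] yaw -0.9748
[-0.05811637  0.79791276 -0.05987343]
```

carry_out:
  moves:
    - [0.2, 0, 0, 0, 0, -0.03, 0]
    - [0.2, 0, 0, 0, 0, -0.06, 0]
    - [0.2, 0, 0, 0, 0, -0.09, 0]
    - [0.2, 0, 0, 0, 0, -0.12, 0]
    - [0.2, 0, 0, 0, 0, -0.15, 0]

```text
time: 20.3
position: [0.5797, 0.0522, 0.1352]
tool_rot: [0.648, -0.284, 0.283, -0.648]
ft_force: [-5.3, -0.7, 3.3]
grip_width: 0.0378
```

```bash
python3 st.py
```

```text
20.3 [0.5797 0.0522 0.1352] q [-0.102  0.563  1.611  0.     0.968  0.723] psi -0.8253 F [-5.3  -0.74  3.31] M [-0.034  0.967 -0.196] tq6 0.016 g 0.0378
toolx [ 0.678 -0.735 -0.001] tooly [-0.001  0.    -1.   ] yaw -0.8253
```

carry_out:
  moves:
    - [0.2, 0, 0, 0, 0, -0.02, 0]
    - [0.2, 0, 0, 0, 0, -0.04, 0]
    - [0.2, 0, 0, 0, 0, -0.06, 0]
    - [0.2, 0, 0, 0, 0, -0.08, 0]
    - [0.2, 0, 0, 0, 0, -0.1, 0]

```text
time: 20.8
position: [0.5797, 0.0522, 0.1352]
tool_rot: [0.661, -0.251, 0.251, -0.661]
ft_force: [-4.6, 0.2, 5.1]
grip_width: 0.0376
```

```bash
python3 st.py;python3 - <<'E'
from dial import *
o=robot.get_obs();np.savez('o13.npz',**o)
cv2.imwrite('pics/w13.png',robot.camera('wrist')[:,:,::-1])
r=rectify('pics/w13.png',o,(.5797,.052));cv2.imwrite('pics/r13.png',r)
E
```

```text
20.8 [0.5797 0.0522 0.1352] q [-0.102  0.563  1.611  0.     0.968  0.624] psi -0.7258 F [-4.64  0.18  5.09] M [-0.012  1.065 -0.213] tq6 -0.065 g 0.0376
toolx [ 0.748 -0.664 -0.001] tooly [-0.001  0.    -1.   ] yaw -0.7258
```

View pics/r13.png

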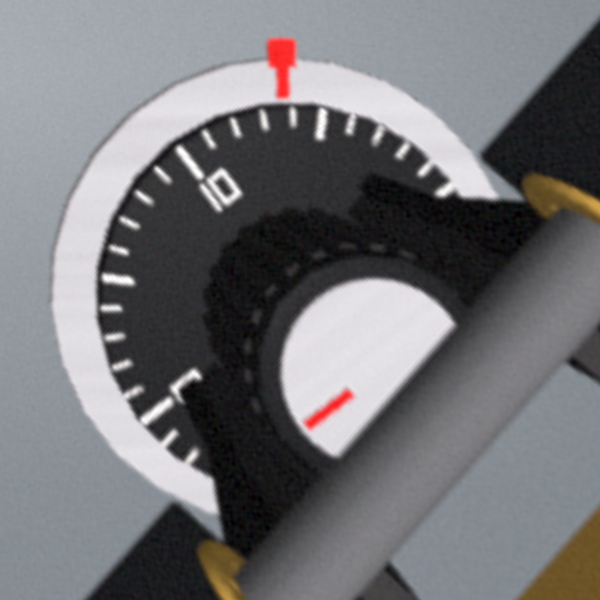

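carry_out:
  moves:
    - [0.2, 0, 0, 0, 0, -0.02, 0]
    - [0.2, 0, 0, 0, 0, -0.04, 0]
    - [0.2, 0, 0, 0, 0, -0.06, 0]
    - [0.2, 0, 0, 0, 0, -0.08, 0]
    - [0.2, 0, 0, 0, 0, -0.1, 0]
    - [0.2, 0, 0, 0, 0, -0.12, 0]

```text
time: 21.45
position: [0.5798, 0.0522, 0.1352]
tool_rot: [0.675, -0.211, 0.211, -0.675]
ft_force: [-5.2, 0.1, 4.0]
grip_width: 0.0377
```

```bash
python3 st.py
```

```text
21.45 [0.5798 0.0522 0.1352] q [-0.102  0.563  1.611  0.     0.968  0.504] psi -0.6059 F [-5.18  0.08  4.04] M [-0.074  1.016 -0.155] tq6 -0.062 g 0.0377
toolx [ 0.822 -0.569 -0.001] tooly [-0.001  0.    -1.   ] yaw -0.6059
```

carry_out:
  moves:
    - [0.2, 0, 0, 0, 0, -0.02, 0]
    - [0.2, 0, 0, 0, 0, -0.04, 0]
    - [0.2, 0, 0, 0, 0, -0.06, 0]
    - [0.2, 0, 0, 0, 0, -0.08, 0]
    - [0.2, 0, 0, 0, 0, -0.1, 0]

```text
time: 21.95
position: [0.5798, 0.0522, 0.1352]
tool_rot: [0.685, -0.177, 0.177, -0.685]
ft_force: [-4.4, 0.7, 5.7]
grip_width: 0.0375
```

```bash
python3 st.py
```

```text
21.95 [0.5798 0.0522 0.1352] q [-0.102  0.563  1.611 -0.     0.968  0.404] psi -0.5059 F [-4.35  0.66  5.75] M [-0.007  1.051 -0.191] tq6 -0.058 g 0.0375
toolx [ 0.875 -0.485 -0.001] tooly [-0.001  0.    -1.   ] yaw -0.5059
```

carry_out:
  moves:
    - [0.2, 0, 0, 0, 0, -0.02, 0]
    - [0.2, 0, 0, 0, 0, -0.04, 0]
    - [0.2, 0, 0, 0, 0, -0.06, 0]

```text
time: 22.25
position: [0.5798, 0.0521, 0.1352]
tool_rot: [0.69, -0.157, 0.156, -0.69]
ft_force: [-4.5, 0.1, 3.7]
grip_width: 0.0372
```

carry_out:
  moves:
    - [0.2, 0, 0, 0, 0, -0.015, 0]
    - [0.2, 0, 0, 0, 0, -0.03, 0]
    - [0.2, 0, 0, 0, 0, -0.04, 0]

```text
time: 22.55
position: [0.5798, 0.0521, 0.1352]
tool_rot: [0.693, -0.143, 0.142, -0.693]
ft_force: [-4.9, 0.3, 4.8]
grip_width: 0.0375
```

```bash
python3 st.py
```

```text
22.55 [0.5798 0.0521 0.1352] q [-0.102  0.564  1.611 -0.     0.968  0.304] psi -0.4062 F [-4.92  0.26  4.75] M [-0.03   1.036 -0.177] tq6 -0.134 g 0.0375
toolx [ 0.919 -0.395 -0.001] tooly [-0.001  0.    -1.   ] yaw -0.4061
```

carry_out:
  moves:
    - [0.2, 0, 0, 0, 0, -0.015, 0]
    - [0.2, 0, 0, 0, 0, -0.03, 0]

```text
time: 22.75
position: [0.5798, 0.0521, 0.1352]
tool_rot: [0.695, -0.132, 0.132, -0.695]
ft_force: [-5.1, 0.4, 3.7]
grip_width: 0.0377
```

```bash
python3 st.py
```

```text
22.75 [0.5798 0.0521 0.1352] q [-0.102  0.563  1.611 -0.     0.968  0.274] psi -0.376 F [-5.12  0.42  3.74] M [-0.065  0.987 -0.204] tq6 -0.084 g 0.0377
toolx [ 0.93  -0.367 -0.001] tooly [-0.001  0.    -1.   ] yaw -0.376
```

carry_out:
  moves:
    - [0.2, 0, 0, 0, 0, -0.015, 0]
    - [0.2, 0, 0, 0, 0, -0.03, 0]

```text
time: 22.95
position: [0.5798, 0.0522, 0.1352]
tool_rot: [0.697, -0.122, 0.121, -0.697]
ft_force: [-5.0, -0.3, 4.4]
grip_width: 0.0378
```

```bash
python3 st.py
```

```text
22.95 [0.5798 0.0522 0.1352] q [-0.102  0.564  1.611 -0.     0.968  0.244] psi -0.346 F [-4.96 -0.32  4.36] M [-0.047  0.999 -0.127] tq6 -0.083 g 0.0378
toolx [ 0.941 -0.339 -0.001] tooly [-0.001  0.    -1.   ] yaw -0.346
```

carry_out:
  moves:
    - [0.2, 0, 0, 0, 0, -0.015, 0]
    - [0.2, 0, 0, 0, 0, -0.03, 0]

```text
time: 23.15
position: [0.5798, 0.0521, 0.1352]
tool_rot: [0.698, -0.112, 0.111, -0.698]
ft_force: [-4.6, -0.7, 3.9]
grip_width: 0.0378
```

```bash
python3 st.py;python3 - <<'E'
from dial import *
o=robot.get_obs();np.savez('o14.npz',**o)
cv2.imwrite('pics/w14.png',robot.camera('wrist')[:,:,::-1])
r=rectify('pics/w14.png',o,(.5797,.052));cv2.imwrite('pics/r14.png',r)
E
```

```text
23.15 [0.5798 0.0521 0.1352] q [-0.102  0.564  1.611 -0.     0.968  0.214] psi -0.316 F [-4.58 -0.75  3.94] M [-0.06   0.946 -0.123] tq6 -0.081 g 0.0378
toolx [ 0.951 -0.311 -0.001] tooly [-0.001  0.    -1.   ] yaw -0.3159
```

View pics/r14.png

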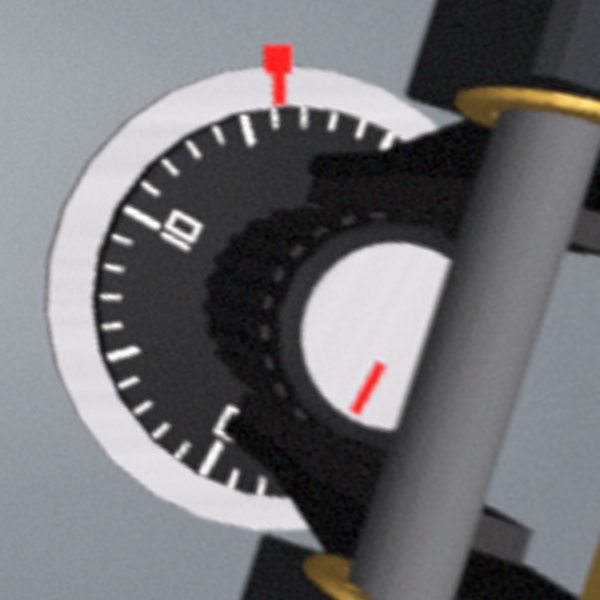

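carry_out:
  moves:
    - [0.2, 0, 0, 0, 0, -0.015, 0]
    - [0.2, 0, 0, 0, 0, -0.03, 0]

```text
time: 23.4
position: [0.5798, 0.0521, 0.1352]
tool_rot: [0.7, -0.101, 0.1, -0.7]
ft_force: [-5.3, 0.7, 4.9]
grip_width: 0.0378
```

```bash
python3 st.py
```

```text
23.4 [0.5798 0.0521 0.1352] q [-0.102  0.564  1.611 -0.     0.968  0.184] psi -0.2861 F [-5.33  0.74  4.95] M [-0.106  0.982 -0.131] tq6 -0.077 g 0.0378
toolx [ 0.959 -0.282 -0.001] tooly [-0.001 -0.    -1.   ] yaw -0.286
```

carry_out:
  moves:
    - [0.2, 0, 0, 0, 0, -0.015, 0]
    - [0.2, 0, 0, 0, 0, -0.03, 0]

```text
time: 23.6
position: [0.5798, 0.0521, 0.1352]
tool_rot: [0.701, -0.091, 0.09, -0.701]
ft_force: [-5.8, 0.5, 5.2]
grip_width: 0.0378
```

```bash
python3 st.py
```

```text
23.6 [0.5798 0.0521 0.1352] q [-0.102  0.564  1.611  0.     0.968  0.154] psi -0.2563 F [-5.82  0.53  5.23] M [-0.079  0.982 -0.286] tq6 -0.183 g 0.0378
toolx [ 0.967 -0.254 -0.001] tooly [-0.001  0.    -1.   ] yaw -0.2563
```

carry_out:
  moves:
    - [0.2, 0, 0, 0, 0, -0.015, 0]
    - [0.2, 0, 0, 0, 0, -0.03, 0]

```text
time: 23.8
position: [0.5799, 0.0522, 0.1352]
tool_rot: [-0.702, 0.08, -0.08, 0.703]
ft_force: [-5.0, -0.4, 4.8]
grip_width: 0.0379
```

```bash
python3 st.py
```

```text
23.8 [0.5799 0.0522 0.1352] q [-0.102  0.564  1.611  0.     0.968  0.124] psi -0.2265 F [-4.97 -0.39  4.8 ] M [-1.000e-03  1.101e+00 -3.380e-01] tq6 -0.268 g 0.0379
toolx [ 0.974 -0.225 -0.001] tooly [-0.001  0.    -1.   ] yaw -0.2268
```

```bash
python3 - <<'E'
from dial import *
o=robot.get_obs();np.savez('o15.npz',**o)
cv2.imwrite('pics/w15.png',robot.camera('wrist')[:,:,::-1])
print(robot.get_obs()['moment'],robot.get_obs()['joint_torque'][5])
a=cv2.imread('pics/w12.png');b=cv2.imread('pics/w14.png');c=cv2.imread('pics/w15.png')
# red line on knob, and 40-tick phase in tool-fixed frame
for n,i in(('12',a),('14',b),('15',c)):
    w=i[255:300,250:310].astype(int);m=(w[...,2]-w[...,1])>60;ys,xs=np.where(m);print(n,xs.mean()+250,ys.mean()+255,len(xs))
    cv2.imwrite(f'pics/z{n}.png',cv2.resize(i[160:300,190:370],None,fx=4,fy=4,interpolation=cv2.INTER_CUBIC))
E
```

```text
[-0.00191717  1.06259351 -0.35288836] -0.32979419454932213
12 258.234375 280.734375 64
14 258.1666666666667 280.6666666666667 66
15 258.1666666666667 280.6666666666667 66
```

View pics/z14.png

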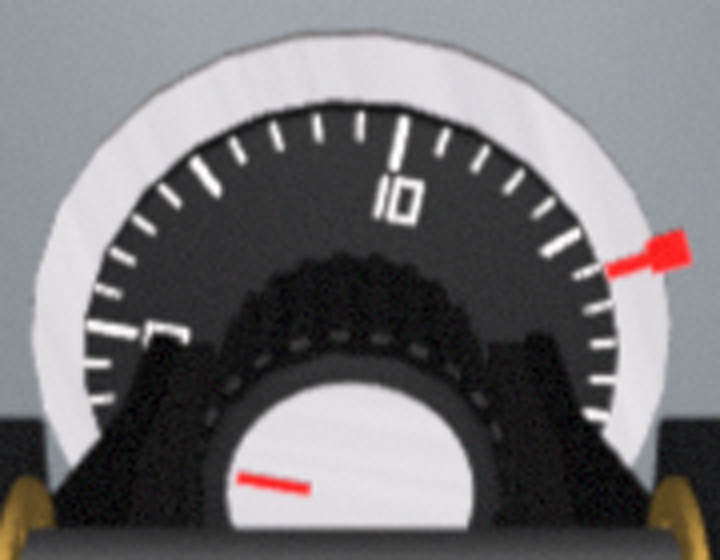

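View pics/z15.png

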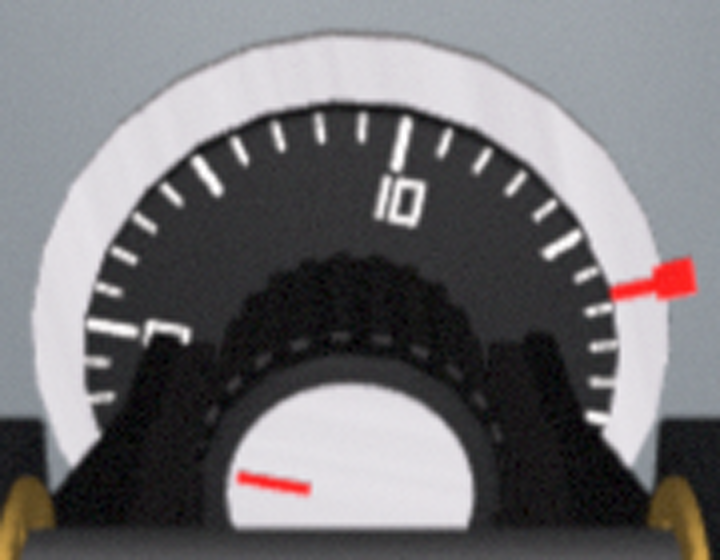

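carry_out:
  moves:
    - [0.8, 0, 0, 0, 0, 0, 0]
    - [0.8, 0, 0, 0, 0, 0, 0]
    - [0.8, 0, 0, 0, 0, 0, 0]
    - [0.8, 0, 0, 0, 0, 0, 0]
    - [0.8, 0, -0.2, 0, 0, 0, 0]
    - [0.8, 0, -1, 0, 0, 0, 0]
    - [0.8, 0, -2.5, 0, 0, 0, 0]
    - [0.8, 0, -4.5, 0, 0, 0, 0]
    - [0.8, 0, -6.5, 0, 0, -0.07, 0]
    - [0.26, 0, -8, 0, 0, -0.15, 0]
    - [0.26, 0, -8.5, 0, 0, -0.22, 0]
    - [0.26, 0, -8.5, 0, 0, -0.227, 0]
    - [0.26, 0, -8.5, 0, 0, -0.227, 0]

```text
time: 25.15
position: [0.5802, 0.0522, 0.2206]
tool_rot: [0.707, -0.0, 0.001, -0.707]
ft_force: [-0.7, -0.1, 0.0]
grip_width: 0.0451
```

```bash
python3 st.py;python3 - <<'E'
from dial import *
o=robot.get_obs();np.savez('o16.npz',**o)
cv2.imwrite('pics/w16.png',robot.camera('wrist')[:,:,::-1])
E
```

```text
25.15 [0.5802 0.0522 0.2206] q [-0.102  0.456  1.528 -0.     1.157 -0.101] psi -0.0012 F [-0.68 -0.08  0.02] M [-0.149  0.054  0.045] tq6 -0.038 g 0.0451
toolx [ 1.    -0.001  0.001] tooly [ 0.001 -0.    -1.   ] yaw -0.0012
```

View pics/w16.png

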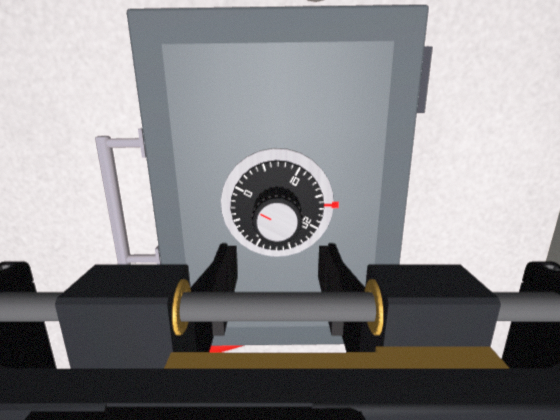

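```bash
python3 - <<'E'
from h import *
o=dict(np.load('o16.npz'))
for p in((102.5,140),(113,200),(122,255),(108,170)):print(ray('wrist',*p,.122,o))
for p in((142,140),(158,260),(430,10),(130,12)):print('lid',ray('wrist',*p,.127,o))
E
```

```text
[0.43234379 0.10702575 0.122     ]
[0.43295732 0.0543745  0.122     ]
[4.32998497e-01 3.17484185e-04 1.22000000e-01]
[0.43285803 0.08145721 0.122     ]
lid [0.46763995 0.10753912 0.127     ]
lid [ 0.46837898 -0.00234926  0.127     ]
lid [0.69182918 0.20170427 0.127     ]
lid [0.47075185 0.20054686 0.127     ]
```

carry_out:
  moves:
    - [0.26, -0.5, 0, 0, 0, 0, 0]
    - [0.26, -2, 0, 0, 0, 0, -0.02]
    - [0.26, -4.5, 0, 0, 0, 0, -0.05]
    - [0.26, -7.5, 0.2, 0, 0, 0, -0.08]
    - [0.26, -10.5, 0.6, 0, 0, 0, -0.12]
    - [0.26, -13, 1.5, 0, 0, 0, -0.16]
    - [0.26, -15, 3, 0, 0, 0, -0.19]
    - [0.26, -15.8, 4.1, 0, 0, 0, -0.2]
    - [0.26, -15.8, 4.3, 0, 0, 0, -0.2]
    - [0.26, -15.8, 4.3, 0, 0, 0, -0.2]

```text
time: 26.2
position: [0.4227, 0.052, 0.1772]
tool_rot: [-0.704, -0.07, -0.071, 0.704]
ft_force: [-0.2, -0.8, -0.1]
grip_width: 0.0227
```

```bash
python3 st.py;python3 - <<'E'
from dial import *
o=robot.get_obs();np.savez('o17.npz',**o)
cv2.imwrite('pics/w17.png',robot.camera('wrist')[:,:,::-1])
s=robot.camera('scene')[:,:,::-1];cv2.imwrite('pics/s17.png',cv2.resize(s[60:260,120:360],(720,600)))
E
```

```text
26.2 [0.4227 0.052  0.1772] q [-0.167  0.245  2.093  0.058  0.607 -0.211] psi 0.0437 F [-0.23 -0.77 -0.07] M [-0.086  0.174 -0.002] tq6 0.009 g 0.0227
toolx [ 0.98  -0.001  0.199] tooly [ 0.199 -0.    -0.98 ] yaw -0.0006
```

View pics/w17.png

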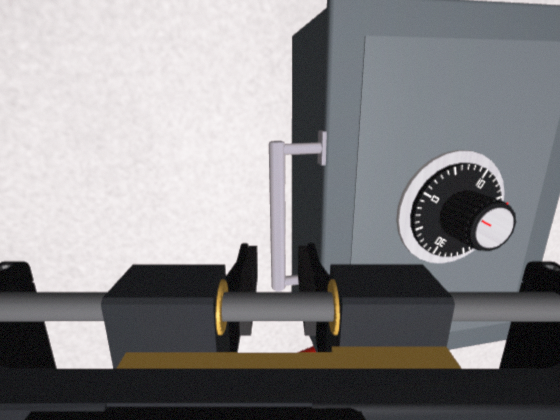

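View pics/s17.png

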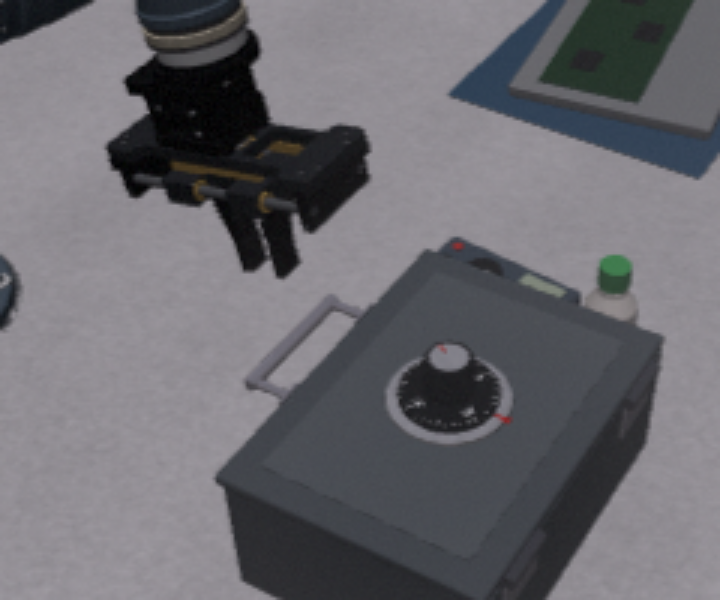

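carry_out:
  moves:
    - [0.26, 0, 1, 0, 0, 0, 0]
    - [0.26, 0, 2.5, 0, 0, 0, 0]
    - [0.26, 0, 4, 0, 0, 0, 0]
    - [0.26, 0, 5.2, 0, 0, 0, 0]
    - [0.26, 0, 6, 0, 0, 0, 0]
    - [0.26, 0, 6.7, 0, 0, 0, 0]
    - [0.26, 0, 7.3, 0, 0, 0, 0]
    - [0.26, 0, 7.8, 0, 0, 0, 0]
    - [0.26, 0, 8, 0, 0, 0, 0]
    - [0.26, 0, 8, 0, 0, 0, 0]
  force: 25

```text
time: 27.3
position: [0.4381, 0.0522, 0.0987]
tool_rot: [-0.704, -0.071, -0.071, 0.704]
ft_force: [-0.2, 0.2, 0.2]
grip_width: 0.0227
```

```bash
python3 st.py;python3 - <<'E'
from dial import *
cv2.imwrite('pics/w18.png',robot.camera('wrist')[:,:,::-1])
s=robot.camera('scene')[:,:,::-1];cv2.imwrite('pics/s18.png',cv2.resize(s[130:230,170:290],(720,600),interpolation=cv2.INTER_CUBIC))
E
```

```text
27.3 [0.4381 0.0522 0.0987] q [-0.159  0.444  2.144  0.09   0.358 -0.241] psi 0.0813 F [-0.19  0.21  0.17] M [-0.056  0.167 -0.01 ] tq6 0.01 g 0.0227
toolx [0.98  0.    0.198] tooly [ 0.198  0.    -0.98 ] yaw 0.0
```

View pics/w18.png

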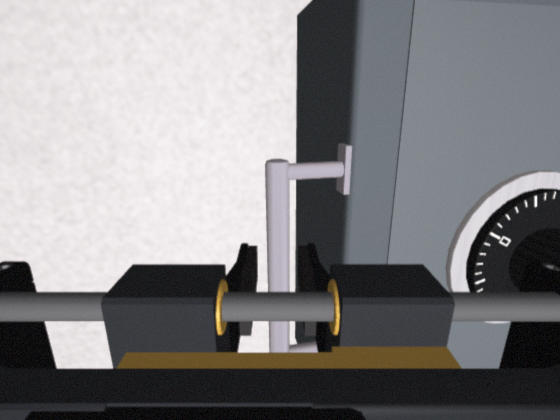

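View pics/s18.png

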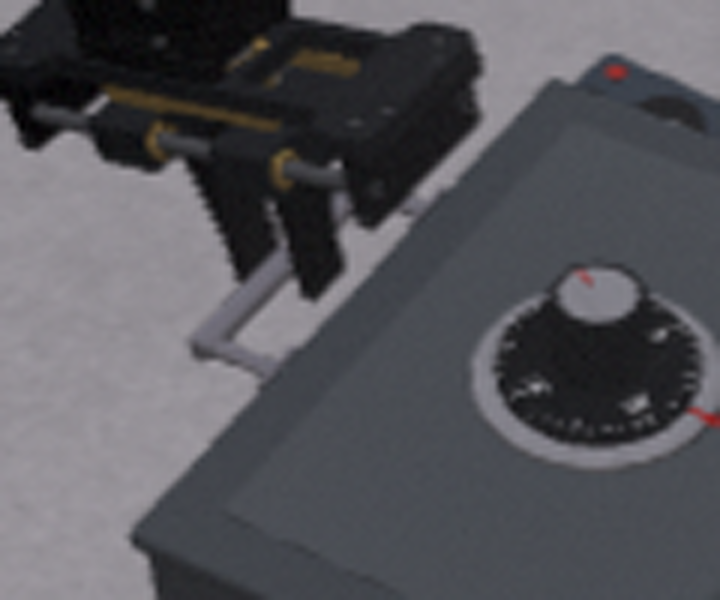

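carry_out:
  moves:
    - [0, 0, 0, 0, 0, 0, 0]
    - [0, 0, 0, 0, 0, 0, 0]
    - [0, 0, 0, 0, 0, 0, 0]
    - [0, 0, 0, 0, 0, 0, 0]
    - [0, 0, 0, 0, 0, 0, 0]
    - [0, 0, 0, 0, 0, 0, 0]
  force: 30

```text
time: 28.0
position: [0.4385, 0.0521, 0.0991]
tool_rot: [0.704, 0.071, 0.071, -0.703]
ft_force: [-0.1, 0.8, 3.5]
grip_width: 0.011
```

```bash
python3 st.py; cat > arc.py <<'E'
# TCP path: G on arc, tool tilt a; from current pose; prints shifts in current tool axes (cm) and rz
from h import *
import sys
o=robot.get_obs();P=o['position'];M=R.from_quat(o['tool_rot']).as_matrix()
a0=np.arctan2(M[0,1],-M[2,1])
d=M[:,1];k=float(sys.argv[1]) if len(sys.argv)>1 else .023
G=P-k*d
H=np.array([.4337+.261,P[1],.117])
th0=np.arctan2(G[2]-H[2],H[0]-G[0]);r=np.hypot(G[2]-H[2],H[0]-G[0]);print('a0',a0,'G',G,'theta',th0,'r',r)
base=np.arctan2(.005,.261)
for th in np.arange(0.05,1.11,.05):
    L=th+base
    if L<th0-.02: continue
    a=.2-.65*th
    g=H+.261*np.array([-np.cos(L),0,np.sin(L)]);p=g+k*np.array([np.sin(a),0,-np.cos(a)])
    s=M.T@(p-P);print(round(th,2),(s*100).round(2)[:2],'rz',round(a0-a,3)*1)
E
python3 arc.py
```

```text
28.0 [0.4385 0.0521 0.0991] q [-0.159  0.443  2.143  0.09   0.358 -0.241] psi 0.0814 F [-0.1   0.76  3.53] M [ 0.026 -0.013  0.083] tq6 0.092 g 0.011
toolx [0.98 0.   0.2 ] tooly [ 0.2  -0.   -0.98] yaw 0.0002
a0 0.20100164866660353 G [0.43390632 0.05213023 0.12166028] theta 0.017867713763300066 r 0.26083532019628763
0.05 [ 0.23 -1.3 ] rz 0.034
0.1 [ 0.54 -2.56] rz 0.066
0.15 [ 0.9  -3.79] rz 0.099
0.2 [ 1.33 -5.  ] rz 0.131
0.25 [ 1.82 -6.19] rz 0.164
0.3 [ 2.37 -7.35] rz 0.196
0.35 [ 2.97 -8.48] rz 0.229
0.4 [ 3.63 -9.58] rz 0.261
0.45 [  4.34 -10.65] rz 0.294
0.5 [  5.11 -11.67] rz 0.326
0.55 [  5.92 -12.65] rz 0.359
0.6 [  6.78 -13.6 ] rz 0.391
0.65 [  7.69 -14.49] rz 0.424
0.7 [  8.64 -15.34] rz 0.456
0.75 [  9.63 -16.14] rz 0.489
0.8 [ 10.66 -16.88] rz 0.521
0.85 [ 11.72 -17.58] rz 0.554
0.9 [ 12.82 -18.21] rz 0.586
0.95 [ 13.95 -18.8 ] rz 0.619
1.0 [ 15.1  -19.32] rz 0.651
1.05 [ 16.28 -19.78] rz 0.684
1.1 [ 17.48 -20.19] rz 0.716
```

carry_out:
  moves:
    - [0, 0, -0.2, 0, 0, 0, 0.005]
    - [0, 0.05, -0.45, 0, 0, 0, 0.01]
    - [0, 0.1, -0.7, 0, 0, 0, 0.018]
    - [0, 0.17, -1, 0, 0, 0, 0.026]
    - [0, 0.23, -1.3, 0, 0, 0, 0.034]

```text
time: 28.5
position: [0.4382, 0.0521, 0.1118]
tool_rot: [-0.705, -0.058, -0.058, 0.705]
ft_force: [4.3, 1.5, -11.5]
grip_width: 0.0106
```

```bash
python3 st.py; python3 arc.py|head -1
```

```text
28.5 [0.4382 0.0521 0.1118] q [-0.155  0.416  2.104  0.057  0.459 -0.204] psi 0.0493 F [  4.29   1.52 -11.47] M [ 0.129 -0.345  0.134] tq6 0.038 g 0.0106
toolx [ 0.986 -0.     0.165] tooly [ 0.165  0.    -0.986] yaw -0.0002
a0 0.16539549413346935 G [0.43438879 0.05211558 0.13451869] theta 0.0671976774034797 r 0.26090003685756497
```

```bash
python3 arc.py
```

```text
a0 0.16539549413346935 G [0.43438879 0.05211558 0.13451869] theta 0.0671976774034797 r 0.26090003685756497
0.05 [ 0.01 -0.05] rz -0.002
0.1 [ 0.27 -1.31] rz 0.03
0.15 [ 0.59 -2.56] rz 0.063
0.2 [ 0.97 -3.79] rz 0.095
0.25 [ 1.42 -4.99] rz 0.128
0.3 [ 1.92 -6.17] rz 0.16
0.35 [ 2.49 -7.33] rz 0.193
0.4 [ 3.11 -8.45] rz 0.225
0.45 [ 3.78 -9.53] rz 0.258
0.5 [  4.51 -10.59] rz 0.29
0.55 [  5.29 -11.6 ] rz 0.323
0.6 [  6.12 -12.57] rz 0.355
0.65 [  6.99 -13.5 ] rz 0.388
0.7 [  7.91 -14.38] rz 0.42
0.75 [  8.87 -15.21] rz 0.453
0.8 [  9.87 -15.99] rz 0.485
0.85 [ 10.91 -16.72] rz 0.518
0.9 [ 11.99 -17.4 ] rz 0.55
0.95 [ 13.09 -18.02] rz 0.583
1.0 [ 14.23 -18.59] rz 0.615
1.05 [ 15.39 -19.09] rz 0.648
1.1 [ 16.57 -19.54] rz 0.68
```

carry_out:
  moves:
    - [0, 0.13, -0.65, 0, 0, 0, 0.015]
    - [0, 0.27, -1.3, 0, 0, 0, 0.03]
    - [0, 0.43, -1.93, 0, 0, 0, 0.047]
    - [0, 0.59, -2.56, 0, 0, 0, 0.063]
    - [0, 0.78, -3.18, 0, 0, 0, 0.079]
    - [0, 0.97, -3.79, 0, 0, 0, 0.095]
    - [0, 1.2, -4.4, 0, 0, 0, 0.112]
    - [0, 1.42, -4.99, 0, 0, 0, 0.128]
    - [0, 1.67, -5.58, 0, 0, 0, 0.144]
    - [0, 1.92, -6.17, 0, 0, 0, 0.16]
    - [0, 2.2, -6.75, 0, 0, 0, 0.177]
    - [0, 2.49, -7.33, 0, 0, 0, 0.193]
    - [0, 2.8, -7.89, 0, 0, 0, 0.209]
    - [0, 3.11, -8.45, 0, 0, 0, 0.225]
    - [0, 3.44, -9, 0, 0, 0, 0.242]
    - [0, 3.78, -9.53, 0, 0, 0, 0.258]
    - [0, 4.14, -10.06, 0, 0, 0, 0.274]
    - [0, 4.51, -10.59, 0, 0, 0, 0.29]

```text
time: 30.3
position: [0.4641, 0.0525, 0.2223]
tool_rot: [-0.705, 0.045, 0.044, 0.706]
ft_force: [4.9, 0.7, -15.6]
grip_width: 0.011
```

```bash
python3 st.py; python3 arc.py
```

```text
30.3 [0.4641 0.0525 0.2223] q [-0.118  0.354  1.71  -0.015  1.203 -0.111] psi -0.0069 F [  4.89   0.69 -15.61] M [ 0.004 -0.979  0.015] tq6 0.018 g 0.011
toolx [ 0.992 -0.001 -0.126] tooly [-0.126  0.001 -0.992] yaw -0.0006
a0 -0.12630637145722698 G [0.46703617 0.05242938 0.24514685] theta 0.5126761682156408 r 0.2612516686920092
0.5 [ 0.09 -0.15] rz -0.001
0.55 [ 0.55 -1.34] rz 0.031
0.6 [ 1.06 -2.51] rz 0.064
0.65 [ 1.63 -3.65] rz 0.096
0.7 [ 2.26 -4.76] rz 0.129
0.75 [ 2.94 -5.83] rz 0.161
0.8 [ 3.67 -6.87] rz 0.194
0.85 [ 4.46 -7.87] rz 0.226
0.9 [ 5.29 -8.82] rz 0.259
0.95 [ 6.17 -9.74] rz 0.291
1.0 [  7.1 -10.6] rz 0.324
1.05 [  8.06 -11.42] rz 0.356
1.1 [  9.07 -12.19] rz 0.389
```

carry_out:
  moves:
    - [0, 0.22, -0.6, 0, 0, 0, 0.016]
    - [0, 0.46, -1.19, 0, 0, 0, 0.032]
    - [0, 0.71, -1.78, 0, 0, 0, 0.048]
    - [0, 0.97, -2.36, 0, 0, 0, 0.065]
    - [0, 1.25, -2.93, 0, 0, 0, 0.081]
    - [0, 1.54, -3.5, 0, 0, 0, 0.097]
    - [0, 1.85, -4.06, 0, 0, 0, 0.113]
    - [0, 2.17, -4.61, 0, 0, 0, 0.13]
    - [0, 2.5, -5.15, 0, 0, 0, 0.146]
    - [0, 2.85, -5.68, 0, 0, 0, 0.162]
    - [0, 3.21, -6.2, 0, 0, 0, 0.178]
    - [0, 3.58, -6.72, 0, 0, 0, 0.195]
    - [0, 4.37, -7.72, 0, 0, 0, 0.227]
    - [0, 5.2, -8.67, 0, 0, 0, 0.26]
    - [0, 6.08, -9.59, 0, 0, 0, 0.292]
    - [0, 7, -10.45, 0, 0, 0, 0.325]
    - [0, 7.5, -10.87, 0, 0, 0, 0.34]
    - [0, 7.97, -11.27, 0, 0, 0, 0.356]
    - [0, 8.1, -11.37, 0, 0, 0, 0.36]
    - [0, 8.1, -11.37, 0, 0, 0, 0.36]

```text
time: 32.3
position: [0.5555, 0.0536, 0.325]
tool_rot: [-0.685, 0.173, 0.174, 0.686]
ft_force: [-3.3, 2.9, -7.2]
grip_width: 0.011
```

```bash
python3 st.py; python3 arc.py|head -1;python3 - <<'E'
from dial import *
cv2.imwrite('pics/w19.png',robot.camera('wrist')[:,:,::-1])
s=robot.camera('scene')[:,:,::-1];cv2.imwrite('pics/s19.png',cv2.resize(s[30:280,120:400],(670,600),interpolation=cv2.INTER_CUBIC))
E
```

```text
32.3 [0.5555 0.0536 0.325 ] q [-0.083  0.585  1.1   -0.04   1.951 -0.089] psi 0.0062 F [-3.33  2.92 -7.16] M [ 0.302  0.174 -0.281] tq6 -0.023 g 0.011
toolx [ 0.88   0.001 -0.476] tooly [-0.476  0.002 -0.88 ] yaw 0.0016
a0 -0.49596591559318326 G [0.56645513 0.0535519  0.34526011] theta 1.0589110030368938 r 0.2618194506490951
```

View pics/w19.png

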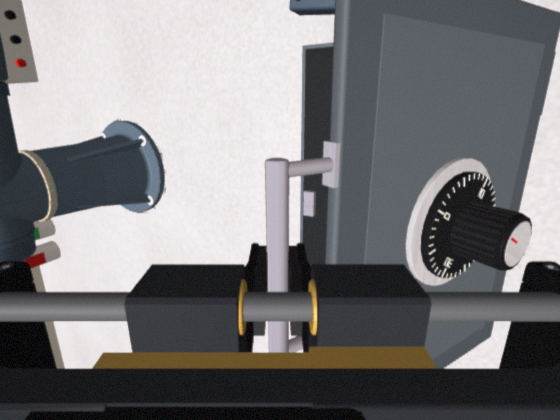

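View pics/s19.png

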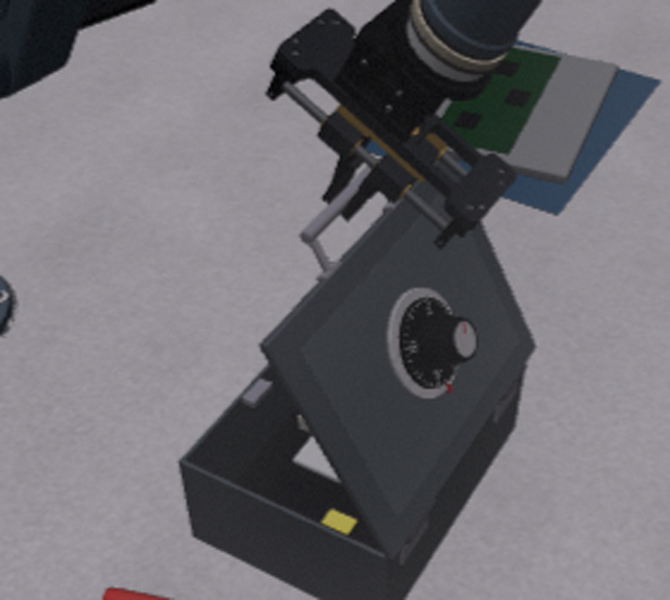

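carry_out:
  moves:
    - [0.26, 0, 0, 0, 0, 0, 0]
    - [0.26, 0, 0, 0, 0, 0, 0]
    - [0.26, 0, 0, 0, 0, 0, 0]
    - [0.26, 0, 0, 0, 0, 0, 0]
    - [0.26, 0, -0.4, 0, 0, 0, 0]
    - [0.26, 0, -1.2, 0, 0, 0, 0]
    - [0.26, 0, -2.4, 0, 0, 0, 0]
    - [0.26, 0, -4, 0, 0, 0, 0]
    - [0.26, 0, -6, 0, 0, 0, 0]
    - [0.26, 0, -8, 0, 0, 0, 0]
    - [0.26, 0, -10, 0, 0, 0, 0]
    - [0.26, 0, -11, 0, 0, 0, 0]
    - [0.26, 0, -11, 0, 0, 0, 0]

```text
time: 33.7
position: [0.6116, 0.052, 0.4258]
tool_rot: [0.687, -0.168, -0.168, -0.687]
ft_force: [0.3, 0.1, -0.9]
grip_width: 0.0225
```

```bash
python3 st.py;python3 - <<'E'
from dial import *
cv2.imwrite('pics/w20.png',robot.camera('wrist')[:,:,::-1])
s=robot.camera('scene')[:,:,::-1];cv2.imwrite('pics/s20.png',s)
s=robot.camera('top')[:,:,::-1];cv2.imwrite('pics/t20.png',s)
E
```

```text
33.7 [0.6116 0.052  0.4258] q [-0.078  0.631  0.754 -0.046  2.235 -0.097] psi 0.0193 F [ 0.33  0.06 -0.89] M [-0.048 -0.249 -0.033] tq6 -0.039 g 0.0225
toolx [ 0.887 -0.    -0.461] tooly [-0.461 -0.    -0.887] yaw -0.0004
```

View pics/s20.png

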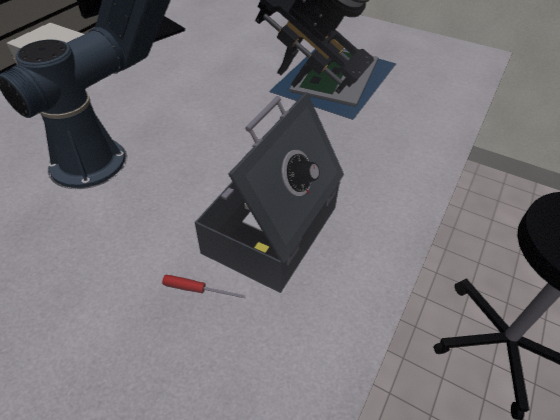

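View pics/w20.png

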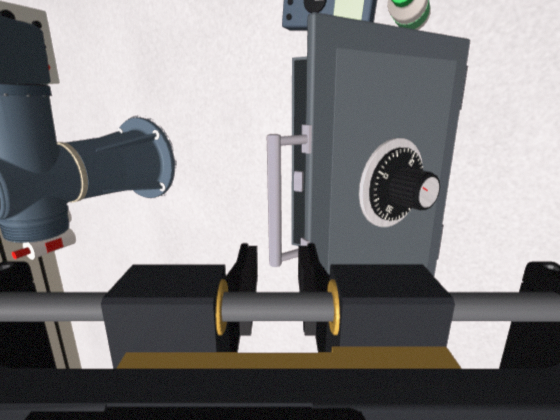

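View pics/t20.png

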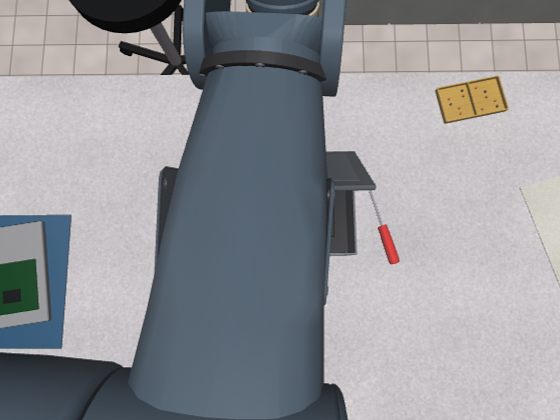

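```bash
python3 - <<'E'
from h import *
o=robot.get_obs()
for v in(140,200,258):print(ray('wrist',274,v,.345,o))
print(o['ft_force'],o['joint_velocities'].round(3))
print(robot.hand_in())
E
```

```text
[0.5651038 0.1077548 0.345    ]
[0.56494562 0.05665455 0.345     ]
[0.56477372 0.00111915 0.345     ]
[ 0.03080845  0.78308589 -0.91719719] [ 0.     0.002  0.014  0.    -0.    -0.001]
the job is handed in; nothing more can be done
None
```

The strongbox is open: its lid stands at about 60°, the gripper has let go and backed off, and the job was handed in at about 34 s.

**Dial:**
- I turned it anticlockwise to 14, with an estimated error of about 0.02 rad.
- I then turned it clockwise past 14 once and on to 9, re-gripping once on the way. At the stop the index lined up with the 9 mark in the wrist picture.
- I then turned it slowly anticlockwise. The load came on between 0.54 and 0.69 rad past 9, and the torque stayed around 0.12–0.21 N m while the bolt drew.
- At 1.29 rad past 9 the torque rose to about 0.35 N m, below the 0.5 N m limit, with no slip in the grip. I took that as the stop and did not push further.

**Lid:** it rose freely at about 11–16 N, so the bolt was fully drawn. After I let go, the bar handle was seen at x = 0.565, assuming z = 0.345, which fits 60°. The force reading was near zero.

**Disagreements and gaps:**
- **Fingertips:** the cameras put them about 10 mm behind the reported TCP, not 25 mm ahead. My first attempt to grip the knob therefore closed above it without touching. I used the measured offset from then on.
- **Index readings:** early ones differed by up to 0.1 rad because the index sits lower than the scale. I allowed for that.
- **Things beside the box:** the screwdriver looks unmoved in the last pictures. The bottle and multimeter are still there, but only partly in view. I did not measure any of the three again.

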